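# Push a stuck plug out of a tube with a push rod

### The arm

A 7-joint arm with a two-finger parallel gripper is mounted at the origin on a cart in front of the work surface, level with it; the furniture and walls round the work are solid. World frame = base frame: x ahead of the robot, y to its left, z up, the work surface at z = 0. Lengths are in m, angles in rad, forces in N, time in s.
With the tool pointing down it reaches from about 0.425 to 0.925 m from the base axis. Payload 6.8 kg.
Tool frame: the origin (TCP) lies on the mounting face of the last link; the fingertips stand 173 mm ahead of it and the grasp point (between the pads) lies 155 mm ahead of it; z points along the fingers, y is the line along which they close (so a half turn about z gives the same grasp; the last joint's range is limited). The gripper opens to 85 mm and grips with 20 to 120 N. Pads are 22 mm wide; open, the fingers measure 114 mm over their backs; the gripper's body (76 mm by 85 mm) begins 54 mm behind the grasp point. The pads swing forward as they close: fully open they stand 13 mm farther back than shut.
Start: joints at [-1.358, 0.477, 0.022, 1.555, -0.011, 1.109, -0.083], TCP at [0.213, 0.641, 0.405] pointing down, gripper open.
Joint ranges: [-2.96, 2.96], [-0.34, 2.1], [-1.41, 1.46], [0.24, 2.44], [-1.37, 4.51], [0.17, 1.92], [-2.96, 2.96]. Speed limits (rad/s): [2.39, 2.39, 3.14, 3.14, 3.14, 3.14, 3.14].

### API

Orientations are given as a unit quaternion [w, x, y, z].
In Python, from station import bot gives the robot as it stands. The module is installed in compiled form; this text tells all that it offers.
- The arm moves only by the shell command python3 -m pendant 'ROWS' [FORCE]. ROWS is JSON, a list of rows, each a list of 5 numbers: the finger opening in m, from 0 to 0.0854, then the shift along the tool's x, y, z in m, then the turn about the tool's z in degrees. In form: [[jaw, x, y, z, yaw], ...]. A call has 1 to 12 rows; each row shifts and turns the commanded pose from where the row before left it, along the tool's axes as they then stand; what a row does not reach is not made up. A row lasts 1/12 s, in which the tool goes at most 41.7 mm and 7.16 degrees, less where a joint would pass 70% of its speed; a pose out of reach is approached as far as the arm can. A call with a gripper value outside its range is refused whole. The fingers move at their own pace and stop on an object; FORCE is the grip in N (left out, the last holds). Time passes only in rows, so rows that do not move let the fingers close. It gives the time, the measured TCP pose, the force, the opening and the grip force at its end, in the units of the state.
- bot.get_obs(): the state, without advancing time (a new reading comes with each control period).
- bot.read_camera(name): name is "scene" or "top" or "wrist"; returns (picture, depth): 480x640x3 uint8, blue, green, red; 480x640 float32, m along the optical axis (not along the pixel's ray), 0 where there is no reading.
- bot.camera_model(name): a dict with "intrinsics" (3x3 intrinsics, pixels), "R" (3x3) and "t" (3): a world point X has camera coordinates R X + t. Camera axes: x right, y down, z forward; pixel columns grow to the right and rows downward; lengths in m; the calibration is good to about 2 mm. A picture is of the moment at which its call begins: read the wrist's pose just before it. camera_model takes no time and is no camera call; for the wrist camera it gives the pose at the moment of the call.
- bot.hand_in(): hands the job in; it is judged then, once.
Trained networks look in the newest picture that a camera, given by its name, has taken for a name from the list of things; names that differ only in an ending like _2 or _b are one class to them, and where a whole thing is asked for, a point or a joint stands for the part that bears it (a point fixed in the world has none). Each returns a list of dicts, best first, with "score" (0 to 1); they miss things now and then, are a little off and sometimes report something else, mostly with a low value. They report only what shows in the picture. A call takes as long as a camera call.
- bot.boxes_of(name, camera): "at" ([column, row] in pixels, amid what is visible of it).
- bot.trace(name, camera): "mask" (480x640 bool, what is visible of it) and "at" ([column, row] in pixels, amid what is visible of it).
- bot.pinpoint(name, camera): "at" ([column, row] in pixels: a listed point, or the origin of a listed thing).
The state is a dict: "t": time; "q": joint angles; "joint_vel": joint speeds; "joint_torque": joint torques, N m; "eef_pos": TCP position; "tool_rot": TCP orientation; "contact_force": force on the tool from outside, world axes, zero at the start; "torque": the same for the moment, N m; "gripper_width": opening from 0.0 (shut) to 1.0 (fully open); "grasp_force": force on a finger pad.
Only numpy, scipy, OpenCV 4.12 (cv2) and the standard library are available. Lean on these libraries where they do the work, as an engineer would, in place of code of your own. Each camera call takes 0.05 s, during which the arm holds its last target. There are 200 camera calls.

### The job

A plug is stuck in the tube of the ejector fixture. Draw the push rod out of its storage socket, lay it in the fixture's open trough with its nose towards the tube and let go of it, then take it again by its handle and push it through the tube until the plug drops out of the far end into the tray. Leave the rod lying in the tube and trough, and leave the other things on the bench where they are.

Things in the scene. Friction and masses are not known exactly. Their poses are not given: they have to be found in the camera images.
- ejector: Fixed ejector fixture on a dark 275 x 90 x 6 mm base plate (x -70 to +205 mm). Origin on the bench below the tube's mouth; x = push direction (trough, tube, tray), z up. Round steel tube, bore 24 mm, wall 4 mm, axis level at z = 85 mm, from x = 0 to 72 mm. A brass spring plunger on the tube at x = 36 mm rises to z = 120 mm and grips the plug: pushing takes about 4 to 10 N.
- tube_mouth (a point): Centre of the tube's mouth, on the bore axis, 85 mm above the bench; axes as ejector.
- tube_exit (a point): Centre of the tube's far end, on the bore axis, 72 mm beyond the mouth; axes as ejector.
- trough (a point): Middle of the open trough in front of the tube's mouth, on the bore axis, 85 mm above the bench; axes as ejector. The trough (70 mm long, x = -70 to 0) is the tube's lower half run on with the same bore, its bottom at z = 73 mm; flared lips rise to z = 95 mm, 48 mm wide over all. A rod laid in it lies on its bottom, axis at z = 81 mm, and slides straight into the tube.
- tray (a point): Centre of the floor of the open tray behind the tube's exit, 9 mm above the bench; axes as ejector. Tray 118 mm long (ejector x = 75 to 193 mm), 86 mm wide, walls 3 mm, rim at z = 40 mm.
- plug: The stuck plug: plain dark steel cylinder, 20 mm diameter, 60 mm long, about 0.1 kg. Origin at its centre, x along its axis. It starts wholly inside the tube, its near end 6 to 11 mm behind the mouth.
- push_rod: Push rod, 192 mm long, about 0.18 kg: round metal shank, diameter 16 mm, and a black round handle, diameter 26 mm. Origin on the axis at the shoulder (front face of the handle); x to the nose: shank x = 0 to 150 mm, handle x = -42 to 0; centre of mass at x = 86 mm. The handle does not enter the trough: its shoulder meets the trough's end when the nose stands 8 mm out of the tube's exit.
- rod_nose (a point): End of the rod's bevelled nose, on its axis (x = 150 mm in the rod's frame); axes as push_rod. The rod starts in the storage socket, handle inside, with the outer 113 to 120 mm of the shank sticking out about 46 mm above the bench, the nose drooping by some mm.
- rod_handle (a point): Middle of the rod's handle, on its axis (x = -21 mm in the rod's frame); axes as push_rod.
- socket: Fixed storage socket: grey block 82 mm deep, 42 mm wide, top 67 mm above the bench, on a 96 x 80 x 6 mm foot, with a level square hole in its front that holds the rod's handle and the rear of its shank. Origin on the bench below the open face; x points straight out of the hole. Hole 28 mm wide, z = 33 to 60.5 mm, 76 mm deep; the rod comes out only along x, by about 80 mm.
- scraper: Bystander: scraper with a lime handle, 200 mm long, lying flat. Origin under its middle.
- oil_can: Bystander: green oil can with a thin spout, 123 mm tall. Origin under its middle.
- spanner: Bystander: combination spanner, 171 mm long, lying flat, 6 mm thick. Origin under its middle.
- casting_boss: Bystander: small dark flanged casting, 50 mm wide, 30 mm tall. Origin under its middle.
- dial_gauge: Bystander: dial gauge lying flat, 104 x 56 x 20 mm. Origin under its middle.
- clamp_strap: Bystander: black slotted clamp strap, 100 x 29 x 14 mm, lying flat. Origin under its middle.

How it is judged:
By the outcome, as a careful person would: the job done as asked, in the order asked, and still so for the second after the job is handed in, with the robot touching nothing.
It also fails if it takes over 54 s, if anything falls off the work surface, if the arm or the gripper's body presses on something with over 40 N, if the wrist force passes 120 N, or if a joint passes its speed limit or range.

## Working session

There is one attempt and no reset: what is moved stays moved. The work goes in short steps, Python scripts to look and compute and a shell command to move; the robot and the scene stay as the last step left them, time stands still between calls to the robot, and variables do not carry over. Pictures are saved under pics/ and viewed, at most 10 in all, crops included, and the job is handed in when it is done.

```bash
mkdir -p pics
cat > h.py <<'E'
from station import bot
import numpy as np, cv2
from scipy.spatial.transform import Rotation as Ro
def world(cam,uv,depth,m=None,z=None):
    m=m or bot.camera_model(cam);K=np.array(m["intrinsics"]);R=np.array(m["R"]);t=np.array(m["t"])
    u,v=uv;r=np.linalg.inv(K)@[u,v,1]
    c=-R.T@t;d=R.T@r
    if z is not None: return c+d*(z-c[2])/d[2]
    return c+d*depth[int(round(v)),int(round(u))]
E
python3 - <<'E'
from h import *
o=bot.get_obs();print({k:np.round(v,3) for k,v in o.items()})
for c in("scene","top"):
    p,d=bot.read_camera(c);cv2.imwrite(f"pics/{c}0.png",p);np.save(f"{c}d.npy",d)
    for n,z in(("tube_mouth",.085),("tube_exit",.085),("trough",.085),("rod_nose",.044),("rod_handle",.046),("socket",0),("ejector",0),("tray",.009),("push_rod",.046)):
        for r in bot.pinpoint(n,c)[:2]:
            print(c,n,np.round(r["at"],1),round(r["score"],2),np.round(world(c,r["at"],d,z=z),4))
    for n in("push_rod","scraper","oil_can","spanner","casting_boss","dial_gauge","clamp_strap"):
        for r in bot.boxes_of(n,c)[:1]: print(c,n,np.round(r["at"]),round(r["score"],2),np.round(world(c,r["at"],d),3))
print(bot.get_obs()["t"])
E
```

```text
{'t': np.float64(0.0), 'q': array([-1.358,  0.478,  0.022,  1.556, -0.011,  1.109, -0.083]), 'joint_vel': array([-0.   ,  0.   ,  0.   , -0.001, -0.001, -0.003, -0.001]), 'joint_torque': array([ 1.0000e-03, -5.9643e+01,  1.6080e+00, -2.8119e+01,  1.2000e-02,
        9.0000e-03, -0.0000e+00]), 'eef_pos': array([0.213, 0.64 , 0.404]), 'tool_rot': array([-0.   ,  0.16 ,  0.987, -0.001]), 'contact_force': array([ 0.503, -0.093, -0.695]), 'torque': array([-0.   ,  0.047, -0.01 ]), 'grasp_force': np.float64(0.0), 'gripper_width': np.float64(0.995)}
scene tube_mouth [297.7 304.8] 0.69 [ 0.4249 -0.1343  0.085 ]
scene tube_exit [292.  274.8] 0.91 [ 0.4427 -0.0663  0.085 ]
scene tube_exit [301.3 306. ] 0.45 [ 0.4297 -0.1394  0.085 ]
scene trough [304.4 322.1] 0.68 [ 0.4208 -0.1733  0.085 ]
scene rod_nose [313.  163.6] 0.57 [0.6343 0.26   0.044 ]
scene socket [326.6 203.6] 0.64 [0.6253 0.1632 0.    ]
scene ejector [301.8 331.7] 0.74 [ 0.4304 -0.1375  0.    ]
scene tray [290.6 275.6] 0.72 [ 0.462  -0.0088  0.009 ]
scene tray [329.8 202.8] 0.59 [0.6289 0.1541 0.009 ]
scene push_rod [245.6 184.5] 
[... 567 characters left out ...]
 0.044 ]
top socket [253. 190.] 0.8 [0.6368 0.1476 0.    ]
top socket [344.3 270.4] 0.43 [ 0.4493 -0.0744  0.    ]
top ejector [372.2 279.9] 0.81 [ 0.4285 -0.1404  0.    ]
top ejector [287.7 230.4] 0.67 [0.5411 0.0616 0.    ]
top tray [315.  259.9] 0.67 [ 0.4718 -0.0049  0.009 ]
top push_rod [171.3 296.8] 0.28 [0.3791 0.3135 0.046 ]
top push_rod [226. 184.] 0.54 [0.64  0.204 0.046]
top scraper [159. 259.] 0.89 [0.466 0.358 0.011]
top oil_can [166. 292.] 0.68 [0.389 0.318 0.071]
top spanner [192. 224.] 0.58 [0.549 0.286 0.007]
top casting_boss [406. 220.] 0.86 [ 0.568 -0.214  0.033]
top dial_gauge [441. 220.] 0.75 [ 0.571 -0.298  0.021]
top clamp_strap [291. 231.] 0.71 [0.537 0.053 0.017]
1.7
```

View pics/top0.png

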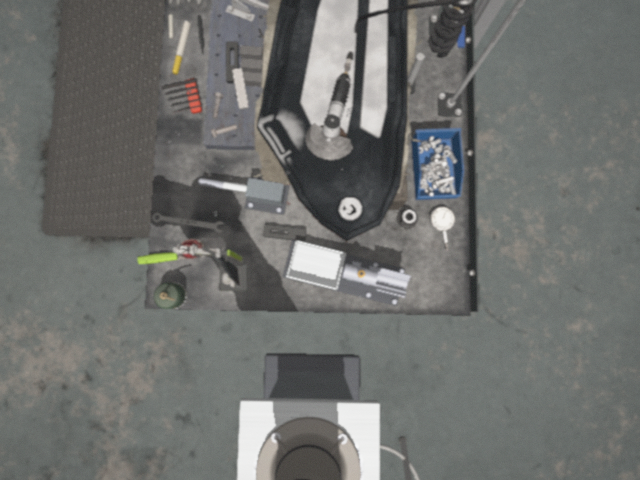

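View pics/scene0.png

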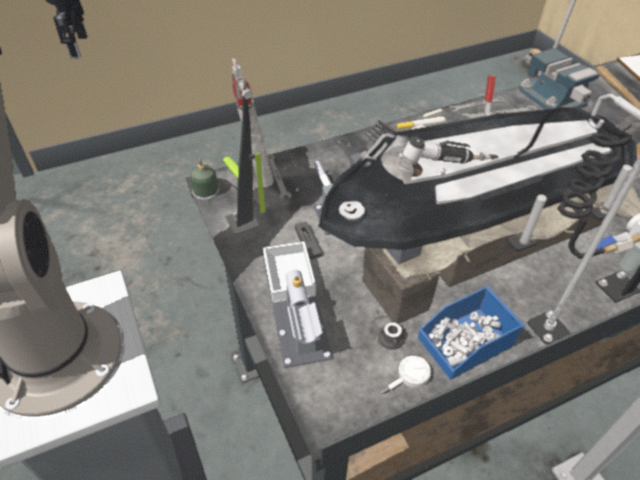

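Run:
```python
from h import *
# point cloud fit from saved top depth
d=np.load("topd.npy");m=bot.camera_model("top");K=np.array(m["intrinsics"]);R=np.array(m["R"]);t=np.array(m["t"])
v,u=np.mgrid[:480,:640];P=np.stack([(u-K[0,2])/K[0,0],(v-K[1,2])/K[1,1],np.ones_like(u)],-1)*d[...,None]
W=(P-t)@R
def sel(x0,x1,y0,y1,z0,z1):
    k=(d>0)&(W[...,0]>x0)&(W[...,0]<x1)&(W[...,1]>y0)&(W[...,1]<y1)&(W[...,2]>z0)&(W[...,2]<z1);return W[k]
def fit(n,Q):
    c=Q[:,:2].mean(0);a=np.linalg.svd(Q[:,:2]-c)[2][0];s=(Q[:,:2]-c)@a
    print(n,len(Q),c.round(4),"yaw",np.degrees(np.arctan2(a[1],a[0])).round(1),"ext",s.min().round(3),s.max().round(3),"ends",(c+a*s.min()).round(3),(c+a*s.max()).round(3),"z",np.percentile(Q[:,2],[5,50,95]).round(3))
fit("shank",sel(.58,.70,.175,.30,.035,.06))
fit("sockettop",sel(.55,.72,.03,.18,.06,.08))
fit("tube",sel(.36,.52,-.25,-.04,.088,.108))
fit("plunger",sel(.36,.52,-.25,-.04,.110,.125))
fit("fixture",sel(.34,.56,-.26,.11,.06,.13))
fit("base+tray",sel(.34,.56,-.26,.11,.03,.05))
```

```text
shank 271 [0.639  0.2205] yaw 81.7 ext -0.046 0.048 ends [0.632 0.175] [0.646 0.268] z [0.04  0.045 0.05 ]
sockettop 984 [0.6347 0.1066] yaw -76.3 ext -0.052 0.051 ends [0.622 0.157] [0.647 0.057] z [0.062 0.067 0.077]
tube 710 [ 0.4311 -0.1304] yaw -101.5 ext -0.064 0.08 ends [ 0.444 -0.068] [ 0.415 -0.208] z [0.089 0.096 0.103]
plunger 46 [ 0.437 -0.103] yaw 177.1 ext -0.008 0.007 ends [ 0.445 -0.103] [ 0.43  -0.103] z [0.113 0.117 0.122]
fixture 1224 [ 0.4279 -0.1441] yaw -101.6 ext -0.078 0.065 ends [ 0.444 -0.068] [ 0.415 -0.208] z [0.073 0.091 0.104]
base+tray 280 [ 0.4607 -0.0102] yaw -105.0 ext -0.061 0.122 ends [0.477 0.049] [ 0.429 -0.128] z [0.032 0.039 0.044]
```

The top view shows the socket at (265,190) with the rod pointing left to (200,181). The ejector's tray is at (315,262) and its trough at about (395,280). The scene view shows a tall dark upright at (245,150) and the large black body at (450,180), so next I check obstacle heights and refine the poses.

```bash
cat >> h.py <<'E'
def cloud(cam,d):
    m=bot.camera_model(cam);K=np.array(m["intrinsics"]);R=np.array(m["R"]);t=np.array(m["t"])
    v,u=np.mgrid[:480,:640];P=np.stack([(u-K[0,2])/K[0,0],(v-K[1,2])/K[1,1],np.ones_like(u)],-1)*d[...,None]
    W=(P-t)@R; W[d<=0]=np.nan; return W
def fit(n,Q):
    r=cv2.minAreaRect(Q[:,:2].astype(np.float32)*1000);c=np.median(Q[:,:2],0);a=np.linalg.svd(Q[:,:2]-c)[2][0]
    print(n,len(Q),"rect",np.round(r[0],1),np.round(r[1],1),round(r[2],1),"pca yaw",np.degrees(np.arctan2(a[1],a[0])).round(1),"med",c.round(4),"zmed",np.median(Q[:,2]).round(4))
E
python3 - <<'E'
from h import *
W=[cloud(c,np.load(c+"d.npy")).reshape(-1,3) for c in("top","scene")]
A=np.vstack(W);A=A[~np.isnan(A[:,0])]
print("max z (cm), rows x .30..0.95, cols y .50..-.40 step .05")
for x in np.arange(.3,.95,.05):
    print("%.2f"%x,*["%4d"%(100*max(A[(A[:,0]>=x)&(A[:,0]<x+.05)&(A[:,1]>=y)&(A[:,1]<y+.05)][:,2],default=-.01)) for y in np.arange(.5,-.41,-.05)])
T=W[0];T=T[~np.isnan(T[:,0])]
S=lambda x0,x1,y0,y1,z0,z1:T[(T[:,0]>x0)&(T[:,0]<x1)&(T[:,1]>y0)&(T[:,1]<y1)&(T[:,2]>z0)&(T[:,2]<z1)]
fit("sock",S(.60,.67,.05,.175,.063,.071));fit("shank",S(.6,.68,.18,.29,.036,.06))
fit("tubetop",S(.36,.52,-.25,-.04,.096,.106));fit("trough",S(.36,.52,-.25,-.15,.065,.1));fit("rim",S(.36,.56,-.08,.1,.034,.046))
E
```

```text
max z (cm), rows x .30..0.95, cols y .50..-.40 step .05
0.30  -78  -78  -78    0  -78    0    0    0    0    0    0    0    0    0    0    0    0    0    0
0.35  -78  -78  -78    5   11   12    1    0    0    0    0    0    0    1    9    9    0    0    5
0.40  -78  -78  -78    0    6    5   35   35    0    4    4    4   12   12    9    9    0    0    5
0.45   -1   -1    1    2    2    1   38   38   35    4    4    4   20    9    9    1    0    0    5
0.50   -1   -1   -1    0    0    1   15   13    1    1   20   21   21   20    0    0    1    1    5
0.55   -1   -1   -1    1    1    1    1    1    1    9   20   21   21   21   20   11    2    2    5
0.60   -1   -1   -1    0    0    4    5    6    7   20   21   25   21   21   20   12    4    4    5
0.65   -1   -1   -1    0    0    4    4    0   18   21   25   29   26   22   20   12    5    7    5
0.70   -1   -1   -1    0    0    3    4    3   20   22   25   29   27   22   20   15    5    7    5
0.75   -1   -1   -1    1    1    3    5   14   20   22   23   27   27   23   23    7    7    7    5
0.80   -1   -1   -1    2    2    4    5   14   19   22   23   26   26   23   23   23    0    1    5
0.85   -1   -1   -1    2    3    3    5   14   19   22   23   23   23   38   42   46   46   42    5
0.90   -1   -1   -1    1    2    3    5   11   15   22   23   23   29   32   22   37   40   19    5
sock 753 rect [635.7 107.6] [89.6 65.8] 82.4 pca yaw -92.1 med [0.6279 0.1094] zmed 0.0669
shank 255 rect [640.9 223.7] [89.  16.4] 81.6 pca yaw 81.9 med [0.6392 0.2222] zmed 0.0452
tubetop 340 rect [ 429.8 -137. ] [140.5  48.8] 76.7 pca yaw -104.2 med [ 0.4366 -0.1108] zmed 0.0997
trough 617 rect [ 420.5 -176.2] [64.4 49.4] 77.3 pca yaw -116.8 med [ 0.4224 -0.1787] zmed 0.0849
rim 253 rect [457.4 -16.6] [135.3  86.1] 77.1 pca yaw -102.0 med [ 0.4632 -0.0065] zmed 0.0398
```

Run:
```python
from h import *
W=[cloud(c,np.load(c+"d.npy")).reshape(-1,3) for c in("top","scene")]
A=np.vstack(W);A=A[~np.isnan(A[:,0])]
def g(x0,x1,y0,y1,s):
    print("cols y",y1,"->",y0)
    for x in np.arange(x0,x1,s):
        print("%.2f"%x,*["%4d"%(100*max(A[(A[:,0]>=x)&(A[:,0]<x+s)&(A[:,1]>=y-s)&(A[:,1]<y)][:,2],default=-.01)) for y in np.arange(y1,y0+1e-6,-s)])
g(.38,.54,.08,.30,.02)
g(.56,.76,.02,.2,.02)
g(.36,.56,-.3,.1,.02)
```

```text
cols y 0.3 -> 0.08
0.38    6    0    0    0    1    0    0    0    0    0    0
0.40    5    0    0    0    1    4   11    1    0    0    0
0.42    0    0    0    0    2    2   25   24    0    0    0
0.44    0    0    0   34   38   38   35   35    0    0    0
0.46    0    0    0   34   36   36   35   34    0    0    0
0.48    0    1    0   18   29   29    0    0    0    0    0
0.50    0    0    0    0   15   13    0    0    0    0    0
0.52    0    0    0    1    1    0    0    0    0    1    1
0.54    1    1    1    1    1    0    0    0    0    1    1
cols y 0.2 -> 0.02
0.56    0    0    0    0    0    0    0    0   20
0.58    0    0    1    1    0    6    7    9   20
0.60    0    0    7    7    7    7    7   20   20
0.62    5    5    7    7    7    7   19   20   20
0.64    5    4    7    7    7    7   20   20   21
0.66    0    0    1    7    8   20   20   21   22
0.68    0    0    0    9   18   20   20   22   22
0.70    0    0    0   10   20   20   21   22   22
0.72    3    3    3   10   20   21   22   22   21
0.74    3    3    3   10   20   21   22   22   22
cols y 0.1 -> -0.3
0.3
[... 451 characters left out ...]
    1    1   10   11   11   10    9    9    9    1    0    0    0    0
0.46    0    0    4    1    1    1    1    1    8    1    1    1    1    1    1    0    0    0    0    0
0.48    0    0    4    3    1    4    4    4   20    1    0    0    0    0    0    0    0    0    0    0
0.50    0    1    4    4    4    4   20   20   20   20   20    0    0    0    0    0    0    0    0    0
0.52    1    1    1    2    1   20   20   21   21   21   20   20    0    0    0    0    0    0    0    0
0.54    1    1    1    1   20   20   20   21   21   21   20   20   20    0    0    2    3    0    0    2
0.56    0    0    0   20   20   20   20   21   21   21   20   20   20    0    1    3    3    2    2    2
```

```bash
python3 -m pendant '[[0.085,0,0,0,7],[0.085,0,0,0,7],[0.085,0,0,0,7]]' 60
python3 - <<'E'
from h import *
o=bot.get_obs();R=Ro.from_quat(np.roll(o["tool_rot"],-1));print(o["eef_pos"].round(4),R.as_matrix().round(3).tolist(),o["q"].round(3))
for P in([.58,.42,.405],[.64,.25,.405]):print((R.inv().apply(np.array(P)-o["eef_pos"])*1000).round(1))
E
```

```text
t: 1.95
eef_pos: [0.2129, 0.6405, 0.4047]
tool_rot: [-0.0, 0.34, 0.94, 0.0]
contact_force: [-0.8, 0.2, -0.2]
gripper_width: 0.994
grasp_force: 0.0
[0.2129 0.6405 0.4047] [[-0.769, 0.639, -0.0], [0.639, 0.769, 0.0], [0.0, 0.0, -1.0]] [-1.414  0.477  0.102  1.56  -0.053  1.107 -0.422]
[-4.233e+02  6.500e+01 -3.000e-01]
[-5.781e+02 -2.740e+01 -4.000e-01]
```

```bash
python3 -m pendant '[[0.085,-0.035,0.0055,0,0],[0.085,-0.035,0.0055,0,0],[0.085,-0.035,0.0055,0,0],[0.085,-0.035,0.0055,0,0],[0.085,-0.035,0.0055,0,0],[0.085,-0.035,0.0055,0,0],[0.085,-0.035,0.0055,0,0],[0.085,-0.035,0.0055,0,0],[0.085,-0.035,0.0055,0,0],[0.085,-0.035,0.0055,0,0],[0.085,-0.035,0.0055,0,0],[0.085,-0.035,0.0055,0,0]]'
python3 -m pendant '[[0.085,0,0,0,7.1],[0.085,0,0,0,7.1],[0.085,0,0,0,7.1],[0.085,0,0,0,7.1],[0.085,0,0,0,7.1],[0.085,0,0,0,7.1],[0.085,0,0,0,7.1],[0.085,0,0,0,7.1],[0.085,0,0,0,0]]'
python3 - <<'E'
from h import *
o=bot.get_obs();R=Ro.from_quat(np.roll(o["tool_rot"],-1));print(o["eef_pos"].round(4),R.as_matrix().round(3).tolist(),o["q"].round(3))
for P in([.632,.24,.33],[.632,.18,.201]):print((R.inv().apply(np.array(P)-o["eef_pos"])*1000).round(1))
E
```

```text
t: 2.95
eef_pos: [0.5807, 0.4241, 0.4048]
tool_rot: [-0.0, 0.337, 0.942, 0.0]
contact_force: [-0.3, -0.1, -0.5]
gripper_width: 0.996
grasp_force: 0.0
t: 3.7
eef_pos: [0.5791, 0.4254, 0.4045]
tool_rot: [0.0, 0.745, 0.667, -0.0]
contact_force: [-0.4, -0.0, -0.2]
gripper_width: 0.996
grasp_force: 0.0
[0.5791 0.4254 0.4045] [[0.112, 0.994, -0.0], [0.994, -0.112, -0.0], [-0.0, -0.0, -1.0]] [-0.991  0.579  0.422  1.458 -0.247  1.158 -0.643]
[-178.4   73.2   74.6]
[-238.    79.9  203.6]
```

```bash
python3 -m pendant '[[0.085,-0.035,0.0145,0,0],[0.085,-0.035,0.0145,0,0],[0.085,-0.035,0.0145,0,0],[0.085,-0.035,0.0145,0.015,0],[0.085,-0.035,0.0145,0.03,0],[0.085,0,0,0.03,0],[0.085,0,0,0,0],[0.085,0,0,0,0]]'
cat >> h.py <<'E'
def fitline(W,box,ax0=None):
    x0,x1,y0,y1,z0,z1=box;T=W.reshape(-1,3);T=T[~np.isnan(T[:,0])]
    return T[(T[:,0]>x0)&(T[:,0]<x1)&(T[:,1]>y0)&(T[:,1]<y1)&(T[:,2]>z0)&(T[:,2]<z1)]
E
python3 - <<'E'
from h import *
p,d=bot.read_camera("wrist");cv2.imwrite("pics/w1.png",p);W=cloud("wrist",d);print(np.isfinite(W[...,0]).mean())
for n in("rod_nose","socket"):
  for r in bot.pinpoint(n,"wrist")[:1]:print(n,np.round(r["at"]),r["score"],world("wrist",r["at"],d,z=.044 if n=="rod_nose" else 0).round(4))
r=bot.trace("push_rod","wrist")
if r:
  k=cv2.erode(r[0]["mask"].astype(np.uint8),np.ones((3,3)))>0
  Q=W[k];Q=Q[np.isfinite(Q[:,0])];Q=Q[(Q[:,2]>.03)&(Q[:,2]<.065)];print(r[0]["score"]);fit("mask",Q)
  for y in np.arange(.15,.29,.01):
    q=Q[abs(Q[:,1]-y)<.005]
    if len(q)>5:print(round(y,3),len(q),((q[:,0].min()+q[:,0].max())/2).round(4),np.median(q[:,0]).round(4),"ztop",np.percentile(q[:,2],95).round(4))
fit("shank",fitline(W,(.6,.68,.17,.29,.036,.06)));fit("sock",fitline(W,(.58,.68,.03,.175,.062,.072)))
E
```

```text
t: 4.37
eef_pos: [0.6306, 0.2483, 0.3326]
tool_rot: [-0.001, 0.743, 0.669, -0.001]
contact_force: [0.6, 0.7, -0.1]
gripper_width: 0.994
grasp_force: 0.0
0.99599609375
rod_nose [344. 206.] 0.77 [0.6486 0.2733 0.044 ]
socket [344. 207.] 0.24 [0.6513 0.264  0.    ]
0.85
mask 2741 rect [638.2 208.9] [125.2  15.2] 81.9 pca yaw -98.1 med [0.6383 0.2148] zmed 0.0476
0.15 129 0.6294 0.6296 ztop 0.0533
0.16 195 0.6306 0.6304 ztop 0.053
0.17 204 0.632 0.632 ztop 0.0523
0.18 194 0.6337 0.6337 ztop 0.0518
0.19 212 0.6351 0.6347 ztop 0.0512
0.2 217 0.6364 0.6364 ztop 0.0504
0.21 223 0.6378 0.6376 ztop 0.0498
0.22 228 0.64 0.639 ztop 0.0492
0.23 242 0.6404 0.6405 ztop 0.0485
0.24 238 0.6419 0.6419 ztop 0.0478
0.25 248 0.6435 0.6433 ztop 0.0473
0.26 259 0.6452 0.6448 ztop 0.0466
0.27 152 0.6458 0.6456 ztop 0.046
shank 2616 rect [639.6 220.1] [102.6  16. ] 81.9 pca yaw -98.2 med [0.6396 0.224 ] zmed 0.0467
sock 4153 rect [640.  124.5] [60.9 69.9] 81.9 pca yaw -39.8 med [0.6305 0.1255] zmed 0.0679
```

View pics/w1.png

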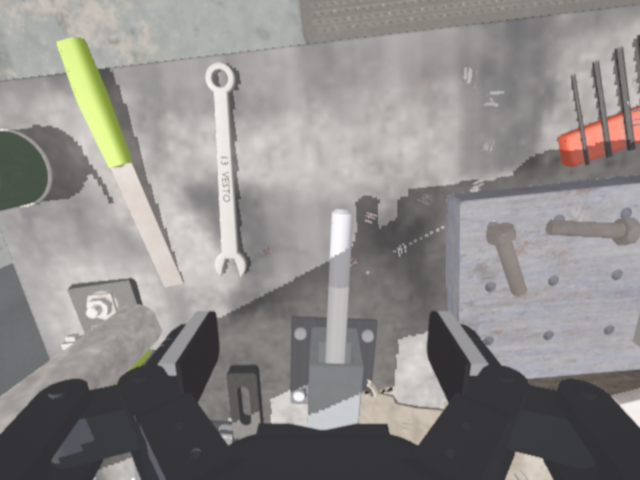

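The wrist view shows the rod clear from its nose at (341,212) to the socket face at about (337,362). Both fingers straddle it, the post is at lower left, and the spanner and scraper are away from the path.

```bash
cat >> h.py <<'E'
def to(P,yaw=None,grasp=True):
    """shift in tool axes (mm) and yaw turn (deg) from the measured pose to grasp point P with tool x at world yaw"""
    o=bot.get_obs();R=Ro.from_quat(np.roll(o["tool_rot"],-1));M=R.as_matrix();p=o["eef_pos"]+(M[:,2]*.155 if grasp else 0)
    y=np.degrees(np.arctan2(M[1,0],M[0,0]));print("grasp pt",p.round(4),"yaw",y.round(2),"tilt",M[:2,2].round(4),"q",o["q"].round(2))
    print("shift mm",(R.inv().apply(np.array(P)-p)*1000).round(1),"turn",None if yaw is None else round(y-yaw,2))
E
python3 -c "
from h import *
to([.6343,.1845,.0435],81.9)"
```

```text
grasp pt [0.6319 0.2502 0.1808] yaw 84.0 tilt [0.0027 0.0019] q [-0.76  0.58  0.42  1.63 -0.27  0.99 -0.35]
shift mm [-65.4   9.  137.1] turn 2.1
```

```bash
python3 -m pendant '[[0.085,-0.022,0.003,0,0],[0.085,-0.022,0.003,0,0],[0.085,-0.0214,0.003,0,0],[0.085,0,0,0.03,2.1],[0.085,0,0,0.03,0],[0.085,0,0,0.02,0],[0.085,0,0,0,0],[0.085,0,0,0,0]]'; python3 -c "
from h import *
to([.6343,.1845,.0435],81.9)"
```

```text
t: 5.23
eef_pos: [0.6331, 0.1832, 0.2543]
tool_rot: [-0.0, 0.756, 0.655, -0.0]
contact_force: [1.1, -0.3, 1.3]
gripper_width: 0.998
grasp_force: 0.0
grasp pt [0.6331 0.1832 0.0993] yaw 81.81 tilt [-0.0002  0.0001] q [-0.65  0.64  0.39  1.73 -0.32  0.83 -0.25]
shift mm [ 1.5  1.  55.8] turn -0.09
```

```bash
python3 -m pendant '[[0.085,0.0015,0.001,0.02,0],[0.085,0,0,0.02,0],[0.085,0,0,0.016,0],[0.06,0,0,0,0],[0.04,0,0,0,0],[0.03,0,0,0,0]]'; python3 -m pendant '[[0,0,0,0,0],[0,0,0,0,0],[0,0,0,0,0],[0,0,0,0,0],[0,0,0,0,0],[0,0,0,0,0]]' 100; python3 -c "
from h import *
to([.6343,.1845,.0435],81.9)"
```

```text
t: 5.73
eef_pos: [0.6354, 0.1841, 0.2003]
tool_rot: [0.001, 0.756, 0.654, 0.002]
contact_force: [0.5, 0.0, 1.4]
gripper_width: 0.601
grasp_force: 0.0
t: 6.23
eef_pos: [0.6347, 0.1838, 0.1987]
tool_rot: [0.0, 0.756, 0.654, 0.001]
contact_force: [-0.6, 1.4, 5.8]
gripper_width: 0.149
grasp_force: 97.6
grasp pt [0.6349 0.184  0.0437] yaw 81.71 tilt [0.0015 0.0008] q [-0.63  0.72  0.36  1.75 -0.35  0.74 -0.23]
shift mm [ 0.4 -0.7  0.2] turn -0.19
```

```bash
python3 -m pendant '[[0,0.01,0,0,0],[0,0.015,0,0,0],[0,0.015,0,0,0],[0,0.015,0,0,0]]'; python3 -m pendant '[[0,0.015,0,0,0],[0,0.015,0,0,0],[0,0.015,0,0,0],[0,0.01,0,0,0],[0,0,0,-0.01,0],[0,0,0,-0.03,0],[0,0,0,-0.03,0],[0,0,0,0,0],[0,0,0,0,0]]'
python3 - <<'E'
from h import *
to([.6343,.1845,.0435],81.9)
p,d=bot.read_camera("wrist");cv2.imwrite("pics/w2.png",p);W=cloud("wrist",d)
for r in bot.pinpoint("rod_nose","wrist")[:1]:print(np.round(r["at"]),r["score"],world("wrist",r["at"],d))
r=bot.trace("push_rod","wrist")
o=bot.get_obs();R=Ro.from_quat(np.roll(o["tool_rot"],-1));g=o["eef_pos"]+R.apply([0,0,.155])
for m in r[:2]:
  k=cv2.erode(m["mask"].astype(np.uint8),np.ones((3,3)))>0
  Q=W[k];Q=R.inv().apply(Q[np.isfinite(Q[:,0])]-g);Q=Q[abs(Q[:,2])<.03];print(m["score"],len(Q),Q.min(0),Q.max(0))
  for x in np.arange(-.1,.12,.01):
    q=Q[abs(Q[:,0]-x)<.005]
    if len(q)>5:print(round(x,3),len(q),"y",((q[:,1].min()+q[:,1].max())/2).round(4),"w",np.ptp(q[:,1]).round(4),"ztop",np.percentile(q[:,2],5).round(4))
E
```

```text
t: 6.57
eef_pos: [0.6426, 0.2206, 0.197]
tool_rot: [0.007, 0.761, 0.649, -0.011]
contact_force: [-8.9, -44.7, 14.6]
gripper_width: 0.15
grasp_force: 98.5
t: 7.32
eef_pos: [0.6509, 0.2926, 0.2709]
tool_rot: [0.001, 0.756, 0.654, 0.002]
contact_force: [-0.4, -0.1, -1.8]
gripper_width: 0.151
grasp_force: 97.8
grasp pt [0.6516 0.293  0.1159] yaw 81.73 tilt [0.0043 0.0022] q [-0.78  0.7   0.41  1.58 -0.33  0.92 -0.4 ]
shift mm [-110.    -1.8   72.1] turn -0.17
[326. 103.] 0.61 [0.66157889 0.37630358 0.10904842]
```

View pics/w2.png

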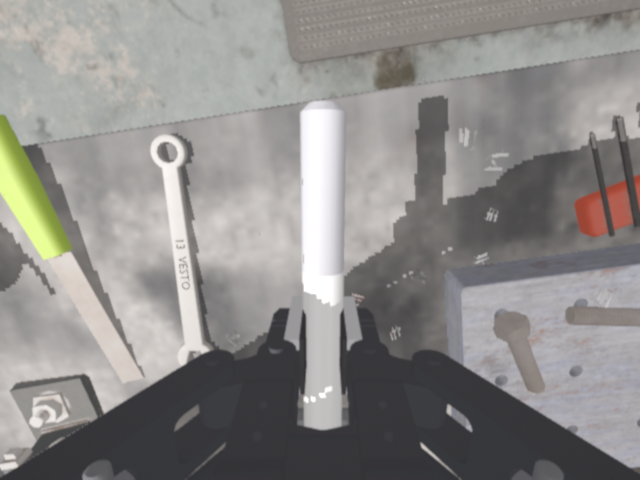

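The rod is out and held, straight along the tool axis, with its nose at about (322,102). Next I measure the nose distance and tilt from the depth, and refine the ejector pose.

Run:
```python
from h import *
o=bot.get_obs();R=Ro.from_quat(np.roll(o["tool_rot"],-1));g=o["eef_pos"]+R.apply([0,0,.155])
p,d=bot.read_camera("wrist");W=cloud("wrist",d);Q=R.inv().apply((W-g).reshape(-1,3)).reshape(480,640,3)*1000
for r in (98,100,102,104,108,115,130,160,200,240,280,300): print(r,Q[r,322].round(1),Q[r,310].round(1),Q[r,336].round(1))
```

```text
98 [ 95.9  -1.5 111.5] [ 95.9  -8.8 112.1] [ 95.8   7.  111.2]
100 [85.8 -1.3  4.9] [ 94.9  -8.8 113.3] [ 95.    7.1 114.2]
102 [85.  -1.3  2.9] [85.3 -5.3  6.2] [85.4  3.4  7.3]
104 [84.4 -1.3  2.5] [84.5 -5.3  4.6] [84.6  3.4  5.6]
108 [83.2 -1.3  2.7] [83.2 -5.2  2.7] [83.2  3.3  4. ]
115 [80.9 -1.3  1. ] [81.  -5.2  2.1] [81.   3.3  2.8]
130 [76.3 -1.3  0.9] [76.3 -5.3  1.6] [76.3  3.3  2.4]
160 [66.7 -1.3  0.9] [66.7 -5.4  1. ] [66.7  3.4  0.6]
200 [53.3 -1.3 -0.5] [53.2 -5.5  0.6] [53.1  3.5  1. ]
240 [39.4 -1.3 -1.8] [39.  -5.6 -0.4] [39.1  3.6 -0.8]
280 [24.6 -1.3 -2.8] [24.  -5.8 -1.2] [23.7  3.8 -0.6]
300 [15.9 -1.4 -1.2] [15.8 -5.8 -1.1] [15.9  3.9 -1.2]
```

```bash
python3 -m pendant '[[0,0,0,-0.04,0],[0,0,0,-0.04,0],[0,0,0,-0.04,0],[0,0,0,-0.04,0],[0,0,0,-0.04,0],[0,0,0,-0.02,4.7],[0,0,0,0,0]]' 100; python3 -c "
from h import *
to([.45,-.27,.335],77)"
```

```text
t: 8.1
eef_pos: [0.651, 0.2922, 0.4934]
tool_rot: [0.001, 0.784, 0.621, 0.004]
contact_force: [0.8, 0.0, -1.3]
gripper_width: 0.151
grasp_force: 97.8
grasp pt [0.6522 0.2928 0.3384] yaw 76.8 tilt [0.0073 0.0037] q [-0.83  0.52  0.51  1.37 -0.25  1.31 -0.55]
shift mm [-5.941e+02 -6.830e+01 -2.000e-01] turn -0.2
```

```bash
python3 -m pendant '[[0,-0.02,-0.002,0,0],[0,-0.034,-0.004,0,0],[0,-0.034,-0.004,0,0],[0,-0.034,-0.004,0,0],[0,-0.034,-0.004,0,0],[0,-0.034,-0.004,0,0],[0,-0.034,-0.004,0,0],[0,-0.034,-0.004,0,0],[0,-0.034,-0.004,0,0]]'; python3 -m pendant '[[0,-0.034,-0.004,0,0],[0,-0.034,-0.004,0,0],[0,-0.034,-0.004,0,0],[0,-0.034,-0.004,0,0],[0,-0.034,-0.004,0,0],[0,-0.034,-0.004,0,0],[0,-0.034,-0.004,0,0],[0,-0.034,-0.004,0,0],[0,-0.02,-0.002,0,0],[0,0,0,0,0]]';  python3 -c "
from h import *
to([.3958,-.2846,.24],77)"
```

```text
t: 8.85
eef_pos: [0.5501, 0.0144, 0.4859]
tool_rot: [-0.001, 0.782, 0.623, -0.001]
contact_force: [0.3, -1.0, -0.8]
gripper_width: 0.152
grasp_force: 97.9
t: 9.68
eef_pos: [0.4495, -0.2657, 0.4867]
tool_rot: [-0.0, 0.785, 0.62, -0.002]
contact_force: [-1.3, -0.6, -1.9]
gripper_width: 0.152
grasp_force: 97.9
grasp pt [ 0.4491 -0.266   0.3317] yaw 76.6 tilt [-0.0028 -0.0016] q [-0.27  0.17  0.79  1.85 -0.13  1.17  0.33]
shift mm [-30.3 -47.3  91.8] turn -0.4
```

```bash
python3 -m pendant '[[0,-0.015,-0.024,0.03,-0.3],[0,-0.015,-0.023,0.03,0],[0,0,0,0.03,0],[0,0,0,0,0],[0,0,0,0,0],[0,0,0,0,0]]'
python3 - <<'E'
from h import *
to([.3958,-.2846,.24],77)
p,d=bot.read_camera("wrist");cv2.imwrite("pics/w3.png",p);W=cloud("wrist",d)
for n,z in(("tube_mouth",.085),("tube_exit",.085),("trough",.085),("ejector",0),("tray",.009)):
  for r in bot.pinpoint(n,"wrist")[:1]:print(n,np.round(r["at"]),round(r["score"],2),world("wrist",r["at"],d,z=z).round(4))
fit("rim",fitline(W,(.36,.56,-.1,.1,.036,.044)))
fit("lips",fitline(W,(.36,.5,-.25,-.15,.085,.1)));fit("tube",fitline(W,(.36,.5,-.135,-.05,.088,.106)))
fit("base",fitline(W,(.33,.5,-.28,-.07,.002,.012)))
for y in np.arange(-.2,-.05,.015):
  q=fitline(W,(.36,.5,y-.004,y+.004,.07,.108))
  if len(q)>5:print(y.round(3),q[:,0].min().round(4),q[:,0].max().round(4),"apex",q[q[:,2]>q[:,2].max()-.001,0].mean().round(4),q[:,2].max().round(4))
E
```

```text
t: 10.18
eef_pos: [0.4015, -0.2797, 0.3987]
tool_rot: [0.0, 0.78, 0.625, -0.0]
contact_force: [0.4, -0.2, -1.1]
gripper_width: 0.15
grasp_force: 98.1
grasp pt [ 0.4015 -0.2798  0.2437] yaw 77.42 tilt [ 0.0005 -0.0008] q [-0.2   0.21  0.79  2.03 -0.18  0.96  0.46]
shift mm [-5.9 -4.6  3.7] turn 0.42
tube_mouth [316.  29.] 0.62 [ 0.4284 -0.138   0.085 ]
trough [317.  86.] 0.64 [ 0.4208 -0.1734  0.085 ]
ejector [318.  54.] 0.65 [ 0.4282 -0.1377  0.    ]
rim 0 rect [0. 0.] [0. 0.] 0.0 pca yaw 0.0 med [nan nan] zmed nan
lips 2857 rect [ 419.6 -175.6] [63.2 49.6] 77.2 pca yaw -168.5 med [ 0.4086 -0.1732] zmed 0.0912
tube 858 rect [ 430.  -130.3] [15.4 31.3] 77.8 pca yaw -5.1 med [ 0.4278 -0.1299] zmed 0.0991
base 4625 rect [ 426.1 -178.2] [147.  201.6] 0.3 pca yaw 4.5 med [ 0.452  -0.1355] zmed 0.0062
-0.2 0.3889 0.4401 apex 0.4282 0.0966
-0.185 0.3916 0.4428 apex 0.4399 0.0976
-0.17 0.3951 0.4467 apex 0.4211 0.0966
-0.155 0.3983 0.4503 apex 0.4069 0.0972
-0.14 0.4023 0.4449 apex 0.4289 0.1028
-0.125 0.4146 0.4468 apex 0.4315 0.1029
  return _methods._mean(a, axis=axis, dtype=dtype,
  ret = um.true_divide(
  ret = ret.dtype.type(ret / rcount)
```

View pics/w3.png

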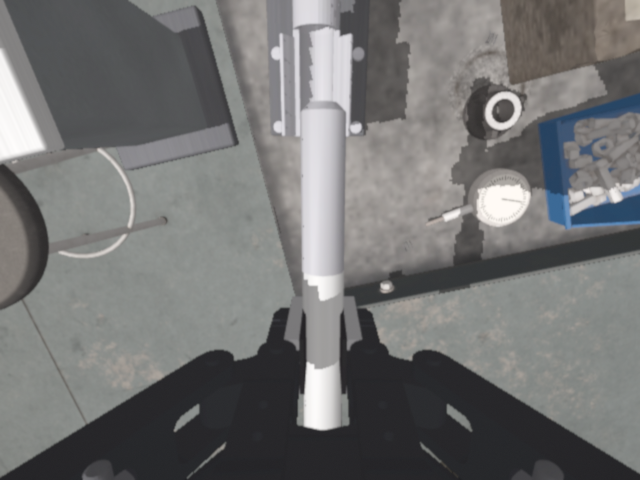

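The wrist view shows the nose at (322,103) above the trough end, with the trough centreline at about column 320 and the mouth at (316,29). The rod lines up with the trough.

```bash
python3 -c "
from h import *
to([.4085,-.2304,.125],77.3)"
```

```text
grasp pt [ 0.4009 -0.2801  0.2436] yaw 77.37 tilt [ 0.0015 -0.0004] q [-0.2   0.21  0.79  2.04 -0.18  0.96  0.47]
shift mm [ 50.1  -3.7 118.6] turn 0.07
```

```bash
python3 -m pendant '[[0,0.025,-0.002,0.02,0],[0,0.025,-0.002,0.03,0],[0,0,0,0.03,0],[0,0,0,0.025,0],[0,0,0,0.0135,0],[0,0,0,0,0],[0,0,0,0,0],[0,0,0,0,0]]'
python3 - <<'E'
from h import *
to([.4085,-.2304,.093],77.3)
o=bot.get_obs();R=Ro.from_quat(np.roll(o["tool_rot"],-1));g=o["eef_pos"]+R.apply([0,0,.155])
p,d=bot.read_camera("wrist");cv2.imwrite("pics/w4.png",p);W=cloud("wrist",d)
a=np.radians(77.3);E=np.array([[np.cos(a),np.sin(a),0],[np.sin(a),-np.cos(a),0],[0,0,1]]) # ej x, right-hand side(-y), z
Q=(W-[.4282,-.138,0])@E.T*1000
for r in (90,96,100,102,104,106,110,130,160,200,240): print(r,Q[r,322].round(1))
for n in("tube_mouth","rod_nose"):
  for r in bot.pinpoint(n,"wrist")[:1]:print(n,np.round(r["at"]),round(r["score"],2))
for x in(-60,-45,-30,-15,5,15):
  k=(abs(Q[...,0]-x)<3)&(Q[...,2]>68)&(Q[...,2]<108)&(abs(Q[...,1])<40);q=Q[k]
  k2=k&(Q[...,2]<99)
  if len(q):print(x,"lat",q[:,1].min().round(1),q[:,1].max().round(1),"zmax",q[:,2].max().round(1))
E
```

```text
t: 11.15
eef_pos: [0.4078, -0.2309, 0.2804]
tool_rot: [0.001, 0.781, 0.625, 0.0]
contact_force: [-0.2, -0.6, -2.4]
gripper_width: 0.146
grasp_force: 98.1
grasp pt [ 0.4081 -0.231   0.1254] yaw 77.31 tilt [ 0.0018 -0.0007] q [-0.16  0.38  0.66  2.18 -0.36  0.69  0.53]
shift mm [ 0.7  0.2 32.4] turn 0.01
90 [-1.1 -0.2 73.2]
96 [-3.5 -0.2 71.9]
100 [ -9.4  -0.2 121.3]
102 [-10.1  -0.2 122.3]
104 [-10.8  -0.2 123.5]
106 [-11.3  -0.2 122.1]
110 [-12.6  -0.2 123.8]
130 [-18.9  -0.2 125.9]
160 [-28.4  -0.2 126.2]
200 [-41.9  -0.2 125.9]
240 [-56.   -0.3 126.7]
tube_mouth [322.  82.] 0.85
rod_nose [328. 103.] 0.79
-60 lat -25.4 23.9 zmax 96.9
-45 lat -25.6 24.0 zmax 96.2
-30 lat -25.3 24.0 zmax 97.2
-15 lat -25.3 24.2 zmax 97.0
5 lat -16.1 15.5 zmax 103.1
15 lat -16.3 15.6 zmax 102.8
```

View pics/w4.png

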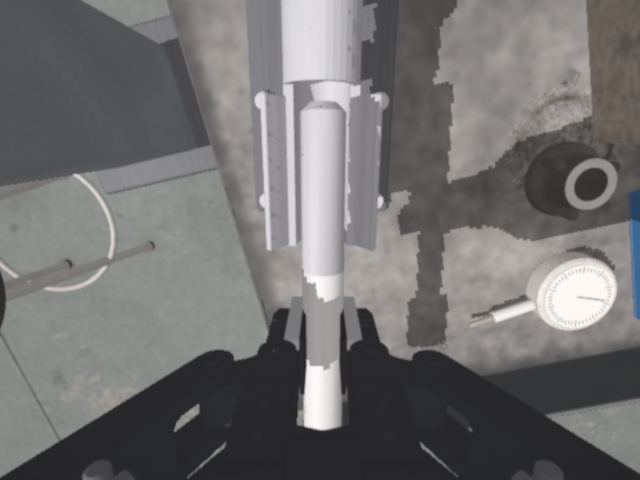

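Nose at (322,100), just short of the mouth edge at row 82 and centred over the trough. Lowering it now.

```bash
python3 -m pendant '[[0,0,0,0.012,0],[0,0,0,0.012,0],[0,0,0,0.008,0],[0,0,0,0,0],[0,0,0,0,0]]'; python3 -m pendant '[[0,0.004,0,0,0],[0,0.004,0,0,0],[0,0.003,0,0,0],[0,0,0,0,0],[0,0,0,0,0]]';python3 -c "
from h import *
to([.4085,-.2304,.093],77.3)"
```

```text
t: 11.72
eef_pos: [0.4072, -0.2305, 0.2475]
tool_rot: [-0.0, 0.781, 0.625, -0.0]
contact_force: [0.5, -0.5, -1.6]
gripper_width: 0.15
grasp_force: 98.1
t: 12.13
eef_pos: [0.4098, -0.2193, 0.2475]
tool_rot: [0.0, 0.781, 0.625, 0.0]
contact_force: [-0.4, -0.6, -0.6]
gripper_width: 0.15
grasp_force: 98.1
grasp pt [ 0.4099 -0.2193  0.0925] yaw 77.37 tilt [0.0004 0.0001] q [-0.14  0.43  0.61  2.21 -0.43  0.62  0.56]
shift mm [-11.1   1.1  -0.5] turn 0.07
```

```bash
python3 -m pendant '[[0,0,0,0.001,0],[0,0,0,0.001,0],[0,0,0,0,0],[0,0,0,0,0]]'; python3 -m pendant '[[0,0,0,0.001,0],[0,0,0,0.001,0],[0,0,0,0,0],[0,0,0,0,0]]'
python3 - <<'E'
from h import *
to([.4085,-.2304,.093],77.3)
p,d=bot.read_camera("wrist");cv2.imwrite("pics/w5.png",p);W=cloud("wrist",d)
a=np.radians(77.3);E=np.array([[np.cos(a),np.sin(a),0],[np.sin(a),-np.cos(a),0],[0,0,1]])
Q=(W-[.4282,-.138,0])@E.T*1000
for r in (90,100,105,110,120,130,160,200,240,260): print(r,Q[r,322].round(1))
E
```

```text
t: 12.47
eef_pos: [0.4095, -0.2198, 0.2452]
tool_rot: [-0.0, 0.781, 0.625, -0.0]
contact_force: [-0.3, 0.6, -2.6]
gripper_width: 0.146
grasp_force: 98.1
t: 12.8
eef_pos: [0.4096, -0.2199, 0.2434]
tool_rot: [0.0, 0.781, 0.625, -0.0]
contact_force: [-1.4, -1.2, 0.1]
gripper_width: 0.149
grasp_force: 98.1
grasp pt [ 0.4096 -0.22    0.0884] yaw 77.3 tilt [ 0.0002 -0.0002] q [-0.13  0.44  0.6   2.21 -0.44  0.61  0.57]
shift mm [-10.4   1.2  -4.6] turn -0.0
90 [  2.9  -1.3 101.7]
100 [ 0.4 -1.3 99.9]
105 [-0.1 -1.3 87.8]
110 [-1.7 -1.3 88.7]
120 [-4.7 -1.3 88.2]
130 [-7.8 -1.3 89.5]
160 [-17.3  -1.3  89.7]
200 [-30.5  -1.3  90.5]
240 [-44.6  -1.3  90.7]
260 [-51.9  -1.3  91.3]
```

```bash
python3 -m pendant '[[0,0,0,0.001,0],[0,0,0,0,0],[0.02,0,0,0,0],[0.025,0,0,0,0],[0.03,0,0,0,0],[0.04,0,0,0,0],[0.06,0,0,0,0],[0.06,0,0,0,0]]'; python3 -m pendant '[[0.06,0,0,-0.02,0],[0.06,0,0,-0.03,0],[0.085,0,0,-0.03,0],[0.085,-0.02,0,-0.02,0],[0.085,-0.02,0,0,0],[0.085,-0.02,0,0,0],[0.085,-0.02,0,0,0],[0.085,0,0,0,0],[0.085,0,0,0,0]]'
python3 - <<'E'
from h import *
to([.4085,-.2304,.093],77.3)
p,d=bot.read_camera("wrist");cv2.imwrite("pics/w6.png",p);W=cloud("wrist",d)
a=np.radians(77.3);E=np.array([[np.cos(a),np.sin(a),0],[np.sin(a),-np.cos(a),0],[0,0,1]])
Q=(W-[.4282,-.138,0])@E.T*1000
for n in("rod_handle","push_rod","rod_nose"):
  for r in bot.pinpoint(n,"wrist")[:1]:print(n,np.round(r["at"]),round(r["score"],2),Q[int(r["at"][1]),int(r["at"][0])].round(1))
for x in range(-210,0,8):
  k=(abs(Q[...,0]-x)<2)&(Q[...,2]>62)&(Q[...,2]<108)&(abs(Q[...,1])<(40 if x<-72 else 9));q=Q[k]
  if len(q)>3:print(x,len(q),"lat",q[:,1].min().round(1),q[:,1].max().round(1),"zmax",np.percentile(q[:,2],95).round(1))
E
```

```text
t: 13.52
eef_pos: [0.4097, -0.2196, 0.2423]
tool_rot: [-0.0, 0.781, 0.625, 0.0]
contact_force: [-0.5, -0.2, 1.0]
gripper_width: 0.698
grasp_force: 0.0
t: 14.27
eef_pos: [0.3915, -0.2985, 0.3423]
tool_rot: [0.0, 0.782, 0.624, -0.0]
contact_force: [0.1, 1.2, -1.1]
gripper_width: 0.997
grasp_force: 0.0
grasp pt [ 0.3915 -0.2985  0.1873] yaw 77.18 tilt [-0.0001 -0.0002] q [-0.1   0.31  0.76  2.08 -0.29  0.85  0.6 ]
shift mm [70.2  1.4 94.3] turn -0.12
push_rod [323. 210.] 0.61 [-143.4   -1.1   42. ]
-114 12 lat -3.8 0.9 zmax 63.2
-106 119 lat -8.5 4.9 zmax 68.0
-98 142 lat -9.1 6.2 zmax 72.8
-90 145 lat -9.5 6.0 zmax 78.4
-82 186 lat -9.3 6.4 zmax 83.8
-74 198 lat -8.9 6.1 zmax 88.9
-66 247 lat -8.7 8.5 zmax 94.0
-58 278 lat -8.9 9.0 zmax 99.1
-50 300 lat -8.6 8.9 zmax 104.5
-42 226 lat -8.9 8.8 zmax 107.9
-34 44 lat -9.0 8.7 zmax 107.6
-26 16 lat 7.5 8.6 zmax 78.5
-18 19 lat 7.9 9.0 zmax 78.2
```

View pics/w6.png

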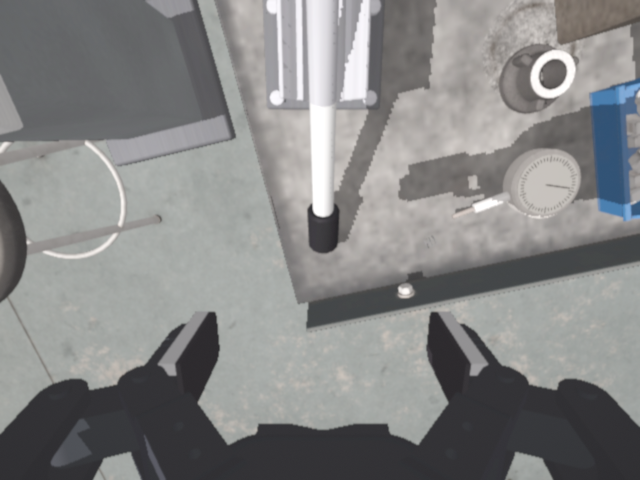

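The rod has tipped over the trough end. Its black handle is at (323,228), down on the bench, and the nose is up out of the trough. It can be mended by taking the handle lightly, lifting it and letting the nose drop back into the trough. First I locate the handle.

Run:
```python
from h import *
p,d=bot.read_camera("wrist");W=cloud("wrist",d)
a=np.radians(77.3);E=np.array([[np.cos(a),np.sin(a),0],[np.sin(a),-np.cos(a),0],[0,0,1]])
Q=(W-[.4282,-.138,0])@E.T*1000
for r in list(range(100,200,20))+list(range(200,262,6)): print(r,Q[r,323].round(1),p[r,323])
for r in(225,235):
  k=[c for c in range(290,360) if Q[r,c,2]>8]; print(r,Q[r,k[0]].round(1),Q[r,k[-1]].round(1))
def pt(x,l,z): return E.T@np.array([x,l,z])/1000+[.4282,-.138,0]
print(pt(-160,-1.5,26))
to(pt(-160,-1.5,26),77.3)
```

```text
100 [-69.3  -1.   92.7] [229 224 226]
120 [-79.7  -1.   85.1] [255 255 255]
140 [-91.2  -1.   76.6] [255 255 255]
160 [-103.8   -0.9   69.1] [255 255 255]
180 [-117.8   -0.9   60.2] [254 255 255]
200 [-133.4   -0.9   50.5] [254 254 255]
206 [-138.7   -0.8   46.2] [253 254 255]
212 [-144.    -0.8   42.6] [252 252 254]
218 [-149.2   -0.8   39.7] [233 233 234]
224 [-153.2   -0.8   42.9] [73 70 71]
230 [-159.2   -0.8   38.3] [62 59 60]
236 [nan nan nan] [60 57 59]
242 [-171.2   -0.8   30.5] [61 58 59]
248 [-177.9   -0.8   25.5] [60 57 59]
254 [-184.2   -0.7   22.4] [64 62 63]
260 [-197.5   -0.7   -0. ] [150 152 156]
225 [-157.2  -13.6   30. ] [-158.9   11.5   22.8]
235 [-167.4  -13.2   23. ] [-167.4   10.8   22.9]
[ 0.39156131 -0.29375576  0.026     ]
grasp pt [ 0.3924 -0.2967  0.1871] yaw 77.41 tilt [-0.0002  0.0006] q [-0.1   0.31  0.76  2.08 -0.29  0.85  0.6 ]
shift mm [  2.7  -1.4 161.1] turn 0.11
```

```bash
python3 -m pendant '[[0.07,0,0,0,0],[0.07,0,0,0,0],[0.07,0,0,0,0]]' 20 >/dev/null
python3 - <<'E'
from h import *
p,d=bot.read_camera("wrist");W=cloud("wrist",d);print(bot.get_obs()["t"])
a=np.radians(77.3);E=np.array([[np.cos(a),np.sin(a),0],[np.sin(a),-np.cos(a),0],[0,0,1]])
Q=(W-[.4282,-.138,0])@E.T*1000
for r in list(range(100,200,30))+list(range(200,270,6)): print(r,Q[r,323].round(1),p[r,323,0])
k=[c for c in range(290,360) if Q[235,c,2]>8]; print(Q[235,k[0]].round(1),Q[235,k[-1]].round(1))
E
```

```text
14.8167
100 [-70.   -0.9  91.3] 229
130 [-86.1  -0.9  79.5] 255
160 [-104.7   -0.8   68.2] 255
190 [-126.4   -0.8   54.4] 255
200 [-134.6   -0.8   49. ] 254
206 [-139.8   -0.8   44.8] 254
212 [-144.9   -0.8   42.4] 253
218 [-150.1   -0.8   40. ] 170
224 [-154.3   -0.8   42. ] 70
230 [-159.9   -0.8   39. ] 63
236 [-165.8   -0.8   35. ] 61
242 [-172.4   -0.7   29.8] 61
248 [-178.4   -0.7   27. ] 61
254 [-185.6   -0.7   21. ] 93
260 [-198.3   -0.7    0.3] 149
266 [-204.2   -0.7    0.3] 152
[-168.   -13.1   24.2] [-169.    11.    20.5]
```

```bash
python3 -m pendant '[[0.07,0.0025,-0.001,0.04,0],[0.07,0,0,0.04,0],[0.07,0,0,0.04,0],[0.07,0,0,0.03,0],[0.07,0,0,0.012,0],[0.05,0,0,0,0],[0.03,0,0,0,0],[0.02,0,0,0,0],[0.02,0,0,0,0],[0.02,0,0,0,0],[0.02,0,0,0,0]]' 20
python3 - <<'E'
from h import *
to([0,0,0],77.3)
E
```

```text
t: 15.73
eef_pos: [0.3924, -0.2956, 0.1818]
tool_rot: [0.002, 0.781, 0.625, 0.001]
contact_force: [-0.6, -0.8, 7.7]
gripper_width: 0.293
grasp_force: 21.9
grasp pt [ 0.3929 -0.2959  0.0268] yaw 77.32 tilt [ 0.0031 -0.0017] q [ 0.12  0.59  0.51  2.17 -0.58  0.51  0.85]
shift mm [ 202.5 -448.3   25.1] turn 0.02
```

```bash
python3 -m pendant '[[0.02,-0.003,0,-0.007,0],[0.02,-0.003,0,-0.008,0],[0.02,-0.003,0,-0.008,0],[0.02,-0.003,0,-0.008,0],[0.02,-0.002,0,-0.008,0],[0.02,0,0,-0.008,0],[0.02,0,0,-0.008,0],[0.02,0,0,-0.004,0],[0.02,0,0,0,0],[0.02,0,0,0,0]]' 20
python3 - <<'E'
from h import *
to([0,0,0],77.3)
p,d=bot.read_camera("wrist");cv2.imwrite("pics/w7.png",p);W=cloud("wrist",d)
a=np.radians(77.3);E=np.array([[np.cos(a),np.sin(a),0],[np.sin(a),-np.cos(a),0],[0,0,1]])
Q=(W-[.4282,-.138,0])@E.T*1000
for r in range(0,300,20): print(r,Q[r,323].round(1),p[r,323,0])
E
```

```text
t: 16.57
eef_pos: [0.3887, -0.3085, 0.2395]
tool_rot: [0.0, 0.781, 0.625, 0.0]
contact_force: [-0.2, 0.2, -1.8]
gripper_width: 0.295
grasp_force: 21.0
grasp pt [ 0.3888 -0.3085  0.0845] yaw 77.34 tilt [0.0004 0.0001] q [ 0.06  0.5   0.62  2.14 -0.48  0.64  0.79]
shift mm [ 215.8 -446.9   84.3] turn 0.04
0 [-81.3  -2.2 147.4] 196
20 [-83.4  -2.2 145.5] 196
40 [-86.   -2.2 145. ] 197
60 [-88.3  -2.2 142.2] 227
80 [-91.1  -2.2 140.5] 228
100 [-94.2  -2.2 139.1] 227
120 [-97.5  -2.2 136.7] 227
140 [-101.1   -2.2  133.7] 227
160 [-105.1   -2.2  131.9] 227
180 [-109.6   -2.2  128.7] 227
200 [-114.5   -2.2  125.7] 226
220 [-120.1   -2.1  121.7] 226
240 [-126.1   -2.1  118.7] 226
260 [-133.3   -2.1  113.9] 225
280 [-140.8   -2.1  110.2] 225
```

View pics/w7.png

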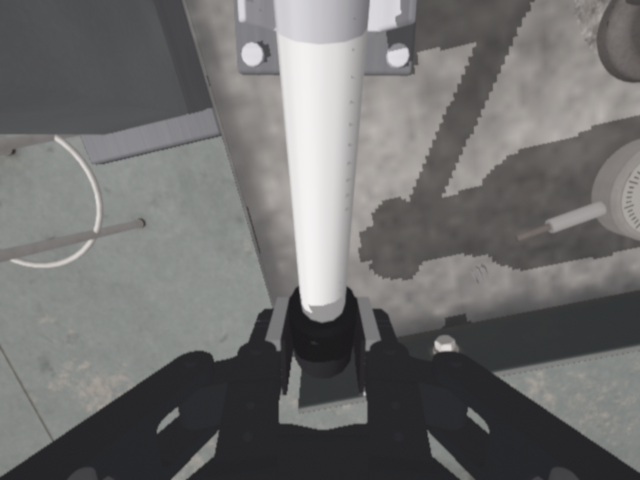

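The rod is held rigidly by its handle at about 32°, nose up and centred over the trough, so it did not turn in the grip. Plan:
1. Set it back down as it was.
2. Regrip the shank at about s = 60 mm.
3. Press the handle's rear end on the bench rim to level the rod in the grip.

First I check the rim.

```bash
python3 -m pendant '[[0.02,0,0,0.01,0],[0.02,0,0,0.01,0],[0.02,0.002,0,0.01,0],[0.02,0.004,0,0.01,0],[0.02,0.004,0,0.008,0],[0.02,0.004,0,0.006,0],[0.02,0,0,0.003,0],[0.02,0,0,0,0],[0.02,0,0,0,0]]' 20
python3 - <<'E'
from h import *
to([0,0,0],77.3)
W=[cloud(c,np.load(c+"d.npy")).reshape(-1,3) for c in("top","scene")]
A=np.vstack(W);A=A[~np.isnan(A[:,0])]
for y in np.arange(-.30,-.42,-.01):
    print(y.round(2),[ (100*max(A[(A[:,0]>=x)&(A[:,0]<x+.03)&(A[:,1]>=y-.01)&(A[:,1]<y)][:,2],default=-.01)).round(1) for x in(.42,.45,.48,.51,.54,.57)])
E
```

```text
t: 17.37
eef_pos: [0.3918, -0.295, 0.1822]
tool_rot: [-0.0, 0.781, 0.625, 0.0]
contact_force: [-0.5, -0.3, 0.3]
gripper_width: 0.297
grasp_force: 21.4
grasp pt [ 0.3918 -0.2949  0.0272] yaw 77.32 tilt [0.0001 0.0003] q [ 0.11  0.59  0.51  2.17 -0.58  0.52  0.85]
shift mm [ 201.7 -446.9   27.3] turn 0.02
-0.3 [np.float64(0.6), np.float64(0.4), np.float64(0.5), np.float64(1.8), np.float64(2.4), np.float64(2.5)]
-0.31 [np.float64(0.7), np.float64(0.4), np.float64(1.4), np.float64(1.6), np.float64(2.4), np.float64(2.4)]
-0.32 [np.float64(0.6), np.float64(0.5), np.float64(0.5), np.float64(0.5), np.float64(2.4), np.float64(2.2)]
-0.33 [np.float64(0.5), np.float64(0.7), np.float64(0.9), np.float64(0.6), np.float64(2.1), np.float64(2.2)]
-0.34 [np.float64(0.5), np.float64(0.6), np.float64(0.6), np.float64(0.5), np.float64(0.5), np.float64(0.6)]
-0.35 [np.float64(0.5), np.float64(0.6), np.float64(0.6), np.float64(0.4), np.float64(0.5), np.float64(0.7)]
-0.36 [np.float64(4.4), np.float64(4.5), np.float64(0.6), np.float64(4.4), np.float64(4.5), np.float64(4.5)]
-0.37 [np.float64(5.0), np.float64(5.0), np.float64(5.1), np.float64(5.1), np.float64(5.0), np.float64(5.1)]Traceback (most recent call last):
  File "<stdin>", line 6, in <module>
AttributeError: 'float' object has no attribute 'round'
```

```bash
python3 -m pendant '[[0.02,0,0,0.001,0],[0.03,0,0,0,0],[0.04,0,0,0,0],[0.06,0,0,0,0],[0.075,0,0,-0.02,0],[0.075,0,0,-0.04,0],[0.075,0,0,-0.04,0],[0.075,0,0,-0.02,0],[0.075,0,0,0,0],[0.075,0,0,0,0]]' 20
python3 - <<'E'
from h import *
p,d=bot.read_camera("wrist");W=cloud("wrist",d)
a=np.radians(77.3);E=np.array([[np.cos(a),np.sin(a),0],[np.sin(a),-np.cos(a),0],[0,0,1]])
Q=(W-[.4282,-.138,0])@E.T*1000
for r in list(range(60,180,30))+list(range(180,300,8)): print(r,Q[r,323].round(1),p[r,323,0])
def pt(x,l,z): return E.T@np.array([x,l,z])/1000+[.4282,-.138,0]
to(pt(-95,0,62),77.3)
E
```

```text
t: 18.2
eef_pos: [0.3921, -0.295, 0.3023]
tool_rot: [0.001, 0.781, 0.625, 0.001]
contact_force: [-0.5, 0.4, 0.7]
gripper_width: 0.882
grasp_force: 0.0
60 [-55.7  -2.  100.2] 231
90 [-66.7  -1.9  93.1] 230
120 [-79.2  -1.9  82.7] 255
150 [-93.7  -1.9  74.9] 255
180 [-110.6   -1.8   63.9] 255
188 [-115.7   -1.8   59.9] 255
196 [-120.8   -1.8   57. ] 255
204 [-126.5   -1.8   52.3] 255
212 [-132.1   -1.8   49.6] 255
220 [-138.3   -1.8   44.4] 255
228 [-144.7   -1.8   40.1] 255
236 [-150.5   -1.8   39.1] 61
244 [-156.1   -1.8   38.8] 64
252 [-163.4   -1.7   33.9] 62
260 [-171.    -1.7   28.8] 64
268 [-178.9   -1.7   24. ] 62
276 [-195.3   -1.7   -1.1] 158
284 [-2.017e+02 -1.700e+00  2.000e-01] 151
292 [-209.2   -1.6   -0.8] 154
grasp pt [ 0.3918 -0.2946  0.1463] yaw 77.35 tilt [0.0006 0.0003] q [-0.07  0.38  0.73  2.12 -0.37  0.76  0.67]
shift mm [65.8  1.1 84.3] turn 0.05
```

```bash
python3 -m pendant '[[0.075,0.033,0,0,0],[0.075,0.033,0,0,0],[0.075,0,0,0.035,0],[0.075,0,0,0.035,0],[0.075,0,0,0.014,0],[0.05,0,0,0,0],[0.02,0,0,0,0],[0,0,0,0,0],[0,0,0,0,0],[0,0,0,0,0],[0,0,0,0,0]]' 60; python3 -c "
from h import *
to([.51,-.29,.16],77.3)"
```

```text
t: 19.17
eef_pos: [0.4063, -0.2312, 0.2182]
tool_rot: [0.001, 0.781, 0.625, 0.0]
contact_force: [0.2, -0.6, 2.6]
gripper_width: 0.17
grasp_force: 58.4
grasp pt [ 0.4065 -0.2313  0.0632] yaw 77.29 tilt [ 0.0017 -0.0007] q [-0.09  0.5   0.59  2.22 -0.52  0.56  0.67]
shift mm [-34.6 114.  -96.6] turn -0.01
```

```bash
python3 -m pendant '[[0,0,0,-0.02,0],[0,0,0,-0.03,0],[0,0,0,-0.03,0],[0,-0.014,0.03,-0.017,0],[0,-0.014,0.03,0,0],[0,-0.016,0.03,0,0],[0,0,0.022,0,0],[0,0,0,0,0],[0,0,0,0,0]]'
python3 - <<'E'
from h import *
to([.51,-.30,.13],77.3)
o=bot.get_obs();R=Ro.from_quat(np.roll(o["tool_rot"],-1));g=o["eef_pos"]+R.apply([0,0,.155])
p,d=bot.read_camera("wrist");W=cloud("wrist",d);Q=R.inv().apply((W-g).reshape(-1,3)).reshape(480,640,3)*1000
for r in range(0,300,30): print(r,Q[r,322].round(1))
E
```

```text
t: 19.92
eef_pos: [0.5063, -0.2981, 0.3142]
tool_rot: [0.0, 0.781, 0.625, -0.0]
contact_force: [-0.9, -0.7, -1.7]
gripper_width: 0.165
grasp_force: 58.8
grasp pt [ 0.5063 -0.2981  0.1592] yaw 77.36 tilt [-0.0002 -0.0002] q [-0.09  0.52  0.7   1.89 -0.43  0.89  0.6 ]
shift mm [-1.   4.  29.2] turn 0.06
0 [161.5  -2.7 158.1]
30 [144.2  -2.7 160.4]
60 [125.1  -2.7 159. ]
90 [105.6  -2.8 159.5]
120 [ 77.5  -2.3 -49.7]
150 [ 72.1  -2.3 -55.3]
180 [ 66.7  -2.3 -55.3]
210 [ 59.6  -2.3 -48.8]
240 [ 51.7  -2.3 -44.4]
270 [ 42.1  -2.4 -38.6]
```

```bash
python3 -m pendant '[[0,0,0,0.02,0],[0,0,0,0.015,0],[0,0,0,0.006,0],[0,0,0,0.006,0],[0,0,0,0.006,0],[0,0,0,0,0]]'; python3 -m pendant '[[0,0,0,0.006,0],[0,0,0,0.006,0],[0,0,0,0.006,0],[0,0,0,0,0]]'; python3 -m pendant '[[0,0,0,0.006,0],[0,0,0,0.006,0],[0,0,0,0,0]]'
cat > tilt.py <<'E'
from h import *
to([.51,-.30,.065],77.3)
o=bot.get_obs();R=Ro.from_quat(np.roll(o["tool_rot"],-1));g=o["eef_pos"]+R.apply([0,0,.155])
p,d=bot.read_camera("wrist");W=cloud("wrist",d);Q=R.inv().apply((W-g).reshape(-1,3)).reshape(480,640,3)*1000
k=Q[:,322][:300];k=k[np.isfinite(k[:,0])&(abs(k[:,2])<70)];print("nose",k[:,0].max().round(1))
k=k[k[:,0]<k[:,0].max()-8];k=k[k[:,0]>20];s,b=np.polyfit(k[:,0],k[:,2],1);print("pitch up deg",-np.degrees(np.arctan(s)).round(1),"ztop at grip",b.round(1))
E
python3 tilt.py
```

```text
t: 20.47
eef_pos: [0.5058, -0.2979, 0.2613]
tool_rot: [0.0, 0.781, 0.625, 0.0]
contact_force: [-0.9, -0.0, 2.0]
gripper_width: 0.164
grasp_force: 58.6
t: 20.8
eef_pos: [0.506, -0.2988, 0.2433]
tool_rot: [0.001, 0.781, 0.625, -0.0]
contact_force: [2.1, -2.3, 2.6]
gripper_width: 0.164
grasp_force: 58.5
t: 21.05
eef_pos: [0.5057, -0.2981, 0.2306]
tool_rot: [-0.0, 0.781, 0.625, -0.0]
contact_force: [1.8, -1.3, 0.9]
gripper_width: 0.171
grasp_force: 58.5
grasp pt [ 0.5056 -0.2981  0.0756] yaw 77.34 tilt [-0.0005 -0.    ] q [-0.02  0.63  0.61  1.93 -0.53  0.74  0.68]
shift mm [-0.9  4.7 10.6] turn 0.04
nose 89.1
pitch up deg 12.6 ztop at grip -10.5
```

```bash
python3 -m pendant '[[0,0,0,0.006,0],[0,0,0,0.006,0],[0,0,0,0.003,0],[0,0,0,0,0]]'; python3 tilt.py
```

```text
t: 21.43
eef_pos: [0.5058, -0.2976, 0.2155]
tool_rot: [-0.001, 0.781, 0.625, -0.0]
contact_force: [1.5, 2.3, 2.4]
gripper_width: 0.166
grasp_force: 58.5
grasp pt [ 0.5056 -0.2974  0.0605] yaw 77.36 tilt [-0.0009  0.0011] q [-0.01  0.66  0.59  1.94 -0.55  0.71  0.69]
shift mm [-1.6  4.8 -4.5] turn 0.06
nose 131.9
pitch up deg -37.9 ztop at grip -51.6
```

```bash
sed -i 's/<70/<14/' tilt.py; python3 tilt.py
```

```text
grasp pt [ 0.5055 -0.2976  0.0608] yaw 77.34 tilt [-0.0009  0.0009] q [-0.01  0.66  0.59  1.94 -0.55  0.71  0.69]
shift mm [-1.3  4.9 -4.2] turn 0.04
nose 90.7
pitch up deg 2.1 ztop at grip -10.5
```

```bash
python3 -m pendant '[[0,0,0,0.004,0],[0,0,0,0.002,0],[0,0,0,0,0]]'; python3 -m pendant '[[0,0,0,-0.02,0],[0,0,0,-0.03,0],[0,0,0,-0.03,0],[0,0,0,-0.02,0],[0,0,0,0,0],[0,0,0,0,0]]' 100; sed -i 's/to(.*/to([.4282-.100*.2198,-.138-.100*.9755,.155],77.3)/' tilt.py; python3 tilt.py
```

```text
t: 21.78
eef_pos: [0.5058, -0.298, 0.21]
tool_rot: [-0.0, 0.781, 0.625, 0.0]
contact_force: [0.4, 3.1, 4.7]
gripper_width: 0.168
grasp_force: 58.8
t: 22.28
eef_pos: [0.5053, -0.2986, 0.3106]
tool_rot: [0.0, 0.781, 0.624, 0.0]
contact_force: [0.3, -0.3, -2.7]
gripper_width: 0.158
grasp_force: 97.6
grasp pt [ 0.5054 -0.2987  0.1556] yaw 77.27 tilt [ 0.0008 -0.0005] q [-0.09  0.53  0.7   1.89 -0.44  0.88  0.6 ]
shift mm [  39.7 -110.7    0.5] turn -0.03
nose 91.6
pitch up deg 1.2 ztop at grip -9.0
```

```bash
python3 -m pendant '[[0,0,-0.03,0,0],[0,0.01,-0.03,0,0],[0,0.02,-0.03,0,0],[0,0.0108,-0.0196,0,0],[0,0,0,0.02,0],[0,0,0,0.01,0],[0,0,0,0,0],[0,0,0,0,0]]'
cat > ej.py <<'E'
from h import *
to([.4282-.099*.2198+.0011,-.138-.099*.9755,.085],77.3)
p,d=bot.read_camera("wrist");W=cloud("wrist",d)
a=np.radians(77.3);E=np.array([[np.cos(a),np.sin(a),0],[np.sin(a),-np.cos(a),0],[0,0,1]])
Q=(W-[.4282,-.138,0])@E.T*1000
for r in list(range(80,124,4))+[140,170,200,240,270]: print(r,Q[r,322].round(1),end=";")
for x in(-60,-45,-30,8):
  q=Q[(abs(Q[...,0]-x)<3)&(Q[...,2]>68)&(Q[...,2]<106)&(abs(Q[...,1])<40)]
  if len(q):print(x,"lat",q[:,1].min().round(1),q[:,1].max().round(1),"zmax",q[:,2].max().round(1))
for r in(150,200):
  k=np.where((abs(np.diff(Q[r,260:390,2]))>12))[0]; print("edges",r,[Q[r,260+i+e,1].round(1) for i,e in((k[0],1),(k[-1],0))] if len(k) else None)
E
python3 ej.py
```

```text
t: 23.0
eef_pos: [0.4077, -0.2347, 0.2794]
tool_rot: [-0.001, 0.781, 0.624, -0.001]
contact_force: [0.3, 0.0, -2.4]
gripper_width: 0.153
grasp_force: 97.8
grasp pt [ 0.4073 -0.2347  0.1244] yaw 77.28 tilt [-0.0028 -0.0003] q [-0.2   0.4   0.72  2.18 -0.4   0.7   0.58]
shift mm [ 0.3  0.3 39.4] turn -0.02
80 [ -9.3   0.4 134.7];84 [-10.5   0.4 135.7];88 [-11.5   0.4 135.3];92 [-12.6   0.4 135.8];96 [-13.8   0.4 137.4];100 [-14.8   0.4 136.1];104 [-15.8   0.4 135.2];108 [-16.9   0.4 135.7];112 [-18.1   0.4 136.7];116 [-19.2   0.4 135.9];120 [-20.3   0.4 136.2];140 [-25.9   0.4 137.7];170 [-34.7   0.3 137.1];200 [-44.    0.3 136.6];240 [-57.2   0.3 136.1];270 [-67.7   0.3 136.1];-60 lat -25.1 24.3 zmax 96.8
-45 lat -24.9 24.6 zmax 97.3
-30 lat -24.9 24.5 zmax 96.7
8 lat -16.0 16.1 zmax 103.2
edges 150 [np.float64(-24.5), np.float64(24.4)]
edges 200 [np.float64(-24.9), np.float64(23.8)]
```

```bash
python3 -m pendant '[[0,0,0,0.018,0],[0,0,0,0.016,0],[0,0,0,0.009,0],[0,0,0,0,0],[0,0,0,0,0]]'; python3 -m pendant '[[0,0.005,0,0,0],[0,0.005,0,0,0],[0,0.003,0,0,0],[0,0,0,0,0],[0,0,0,0,0]]'; python3 ej.py; python3 -m pendant '[[0,0,0,0.001,0],[0,0,0,0.001,0],[0,0,0,0,0],[0,0,0,0,0]]' ; python3 -m pendant '[[0,0,0,0.001,0],[0,0,0,0,0],[0,0,0,0,0]]'; python3 -m pendant '[[0,0,0,0.001,0],[0,0,0,0,0],[0,0,0,0,0]]' ;python3 ej.py
```

```text
t: 23.47
eef_pos: [0.4079, -0.2349, 0.2374]
tool_rot: [-0.0, 0.781, 0.624, -0.0]
contact_force: [-0.0, -0.1, -1.1]
gripper_width: 0.154
grasp_force: 97.8
t: 23.88
eef_pos: [0.4109, -0.2212, 0.2376]
tool_rot: [0.0, 0.781, 0.625, 0.0]
contact_force: [-0.2, -0.8, -0.6]
gripper_width: 0.153
grasp_force: 97.9
grasp pt [ 0.411  -0.2212  0.0826] yaw 77.38 tilt [0.0006 0.0001] q [-0.16  0.47  0.64  2.21 -0.49  0.61  0.63]
shift mm [-13.8  -0.4  -2.4] turn 0.08
80 [ 3.8  0.2 99.4];84 [ 2.8  0.2 99.5];88 [  1.6   0.2 101.4];92 [ 0.8  0.2 99.6];96 [ -0.4   0.2 101.2];100 [-0.7  0.2 93.7];104 [-1.9  0.2 94.9];108 [-2.9  0.2 94.1];112 [-4.1  0.2 94.3];116 [-5.2  0.2 94.8];120 [-6.2  0.2 92.9];140 [-11.9   0.2  94. ];170 [-20.8   0.2  93.7];200 [-30.    0.2  93.8];240 [-43.1   0.2  93.9];270 [-53.6   0.2  93.9];-60 lat -25.7 23.7 zmax 96.5
-45 lat -25.7 23.8 zmax 96.5
-30 lat -25.6 23.8 zmax 96.4
8 lat -16.3 15.4 zmax 102.8
edges 150 None
edges 200 None
t: 24.27
eef_pos: [0.4105, -0.2217, 0.2352]
tool_rot: [-0.0, 0.781, 0.625, -0.0]
contact_force: [0.0, -0.2, -2.0]
gripper_width: 0.156
grasp_force
[... 318 characters left out ...]
pt [ 0.4107 -0.2217  0.0783] yaw 77.32 tilt [ 0.0001 -0.    ] q [-0.15  0.47  0.64  2.21 -0.5   0.6   0.64]
shift mm [-13.2  -0.2  -6.7] turn 0.02
80 [2.800e+00 1.000e-01 1.008e+02];84 [1.800e+00 1.000e-01 1.008e+02];88 [9.000e-01 1.000e-01 1.007e+02];92 [-0.000e+00  1.000e-01  1.001e+02];96 [-0.1  0.1 90.2];100 [-1.1  0.1 89.2];104 [-2.2  0.1 89.4];108 [-3.3  0.1 90.6];112 [-4.4  0.1 89.5];116 [-5.5  0.1 90.8];120 [-6.6  0.1 90.4];140 [-12.2   0.1  89.5];170 [-21.1   0.1  89.6];200 [-30.3   0.1  90. ];240 [-43.4   0.1  90.1];270 [-54.    0.1  89.6];-60 lat -25.7 23.8 zmax 96.4
-45 lat -25.7 23.8 zmax 96.4
-30 lat -25.7 23.9 zmax 96.6
8 lat -16.5 15.3 zmax 103.3
edges 150 None
edges 200 None
```

```bash
for i in 1; do python3 -m pendant '[[0,0,0,0.001,0],[0,0,0,0,0],[0,0,0,0,0]]' | grep -E "eef|contact"; python3 -m pendant '[[0,0,0,0.001,0],[0,0,0,0,0],[0,0,0,0,0]]' | grep -E "eef|contact"; python3 -m pendant '[[0,0,0,0.001,0],[0,0,0,0,0],[0,0,0,0,0]]' | grep -E "eef|contact|^t"; done
```

```text
eef_pos: [0.4106, -0.2219, 0.2328]
contact_force: [-1.3, 0.7, 7.8]
eef_pos: [0.4106, -0.2221, 0.2323]
contact_force: [-4.9, 1.2, 17.3]
t: 25.57
eef_pos: [0.4106, -0.2223, 0.2319]
tool_rot: [-0.0, 0.781, 0.624, 0.001]
contact_force: [-7.2, 2.8, 26.1]
```

```bash
python3 -m pendant '[[0,0,0,-0.0012,0],[0,0,0,-0.001,0],[0,0,0,0,0],[0,0,0,0,0]]' 20 | grep contact; python3 -m pendant '[[0.014,0,0,0,0],[0.016,0,0,0,0],[0.018,0,0,0,0],[0.02,0,0,0,0],[0.025,0,0,0,0],[0.025,0,0,0,0]]' 20;  python3 - <<'E'
from h import *
exec(open("ej.py").read())
E
```

```text
contact_force: [-2.4, 0.2, 7.9]
t: 26.4
eef_pos: [0.4107, -0.2216, 0.2324]
tool_rot: [-0.0, 0.781, 0.625, -0.0]
contact_force: [0.4, -0.0, 1.3]
gripper_width: 0.293
grasp_force: 0.0
grasp pt [ 0.4107 -0.2216  0.0774] yaw 77.33 tilt [-0.0001  0.    ] q [-0.15  0.48  0.63  2.21 -0.5   0.6   0.64]
shift mm [-13.4  -0.2  -7.6] turn 0.03
80 [2.800e+00 1.000e-01 1.005e+02];84 [1.80e+00 1.00e-01 1.01e+02];88 [8.000e-01 1.000e-01 1.019e+02];92 [-1.000e-01  1.000e-01  1.013e+02];96 [-0.1  0.1 90.5];100 [-0.9  0.1 87.7];104 [-2.1  0.1 89.4];108 [-3.1  0.1 88.5];112 [-4.3  0.1 89.6];116 [-5.3  0.1 87.8];120 [-6.4  0.1 88.1];140 [-12.1   0.1  88.9];170 [-20.9   0.   89.5];200 [-30.1   0.   89.6];240 [-43.1   0.   89.6];270 [-54.2   0.   87.8];-60 lat -25.6 23.8 zmax 97.0
-45 lat -25.7 23.8 zmax 96.9
-30 lat -25.5 23.9 zmax 96.3
8 lat -16.7 15.5 zmax 102.8
edges 150 None
edges 200 None
```

The rod is released and still lies level. I open wider and back off upward.

```bash
python3 -m pendant '[[0.04,0,0,0,0],[0.06,0,0,0,0],[0.06,0,0,0,0],[0.06,0,0,-0.01,0],[0.06,0,0,-0.03,0],[0.06,0,0,-0.03,0],[0.06,-0.02,0,-0.01,0],[0.06,-0.03,0,0,0],[0.06,-0.03,0,0,0],[0.06,0,0,0,0],[0.06,0,0,0,0]]'
cat > rod.py <<'E'
from h import *
p,d=bot.read_camera("wrist");cv2.imwrite("pics/w8.png",p);W=cloud("wrist",d)
a=np.radians(77.3);E=np.array([[np.cos(a),np.sin(a),0],[np.sin(a),-np.cos(a),0],[0,0,1]])
Q=(W-[.4282,-.138,0])@E.T*1000
for r in range(0,320,16): print(r,Q[r,322].round(1),p[r,322,0])
def pt(x,l,z): return E.T@np.array([x,l,z])/1000+[.4282,-.138,0]
to(pt(-166,1,81),77.3)
E
python3 rod.py
```

```text
t: 27.37
eef_pos: [0.3922, -0.3012, 0.3133]
tool_rot: [0.0, 0.782, 0.623, -0.0]
contact_force: [0.0, 0.4, 0.3]
gripper_width: 0.695
grasp_force: 0.0
0 [-31.6  -0.1  89.1] 242
16 [-37.7  -0.1  87.7] 242
32 [-44.1  -0.1  86.6] 242
48 [-51.   -0.1  86.9] 241
64 [-58.4  -0.1  89.2] 255
80 [-65.2  -0.1  87.7] 255
96 [-72.7  -0.2  89.4] 255
112 [-80.   -0.2  87.3] 255
128 [-87.7  -0.2  86. ] 255
144 [-95.6  -0.2  87.4] 255
160 [-103.7   -0.2   87.2] 255
176 [-112.    -0.3   87.9] 255
192 [-120.4   -0.3   88.3] 255
208 [-129.2   -0.3   87.8] 255
224 [-138.1   -0.3   88.2] 255
240 [-146.1   -0.3   92.4] 46
256 [-155.3   -0.3   92.5] 46
272 [-164.8   -0.4   92.4] 45
288 [-174.9   -0.4   91.8] 76
304 [-231.5   -0.6   -2.3] 121
grasp pt [ 0.3927 -0.2999  0.1579] yaw 77.22 tilt [-0.      0.0003] q [-0.1   0.38  0.77  2.11 -0.37  0.79  0.68]
shift mm [-0.3  0.1 76.9] turn -0.08
```

The rod lies level in the trough with its handle from x = -144 to -186 mm. Now I take the handle.

```bash
python3 -m pendant '[[0.06,0,0,0.03,0],[0.06,0,0,0.03,0],[0.06,0,0,0.016,0],[0.06,0,0,0,0],[0.045,0,0,0,0],[0.035,0,0,0,0],[0.03,0,0,0,0],[0.02,0,0,0,0],[0.02,0,0,0,0],[0.02,0,0,0,0],[0.02,0,0,0,0]]' 60; python3 -c "
from h import *
to([.4282-.092*.2198,-.138-.092*.9755,.081],77.3)"
```

```text
t: 28.33
eef_pos: [0.3935, -0.2998, 0.237]
tool_rot: [0.001, 0.781, 0.625, 0.0]
contact_force: [1.5, 0.3, 1.5]
gripper_width: 0.281
grasp_force: 58.6
grasp pt [ 0.3937 -0.2998  0.082 ] yaw 77.31 tilt [ 0.0014 -0.0004] q [ 0.01  0.51  0.65  2.15 -0.52  0.64  0.8 ]
shift mm [73.5 -1.9  1. ] turn 0.01
```

```bash
python3 -m pendant '[[0.02,0.004,0,0,0],[0.02,0.006,0,0,0],[0.02,0.008,0,0,0],[0.02,0.008,0,0,0],[0.02,0,0,0,0]]' 100;  python3 -m pendant '[[0.02,0.008,0,0,0],[0.02,0.008,0,0,0],[0.02,0.008,0,0,0],[0.02,0.008,0,0,0],[0.02,0.006,0,0,0],[0.02,0.004,0,0,0],[0.02,0,0,0,0],[0.02,0,0,0,0]]'; python3 -c "
from h import *
to([.4282-.092*.2198,-.138-.092*.9755,.081],77.3)"
```

```text
t: 28.75
eef_pos: [0.3988, -0.2755, 0.2373]
tool_rot: [0.002, 0.781, 0.624, -0.001]
contact_force: [-1.8, -4.7, 7.4]
gripper_width: 0.27
grasp_force: 98.2
t: 29.42
eef_pos: [0.4076, -0.2352, 0.2377]
tool_rot: [0.002, 0.781, 0.624, -0.0]
contact_force: [-5.4, -3.9, 15.1]
gripper_width: 0.272
grasp_force: 99.5
grasp pt [ 0.4079 -0.2356  0.0827] yaw 77.22 tilt [ 0.0016 -0.0027] q [-0.14  0.48  0.66  2.2  -0.51  0.61  0.67]
shift mm [ 7.7 -1.6  1.7] turn -0.08
```

```bash
python3 -m pendant '[[0.02,0.003,0,-0.0005,0],[0.02,0.003,0,0,0],[0.02,0,0,0,0],[0.02,0,0,0,0]]'
python3 - <<'E'
from h import *
to([.4282-.092*.2198,-.138-.092*.9755,.081],77.3)
for c in("top","scene"):
    p,d=bot.read_camera(c);cv2.imwrite(f"pics/{c}9.png",p)
    for r in bot.boxes_of("plug",c)[:2]:print(c,r["at"],r["score"],world(c,r["at"],d).round(3))
E
```

```text
t: 29.75
eef_pos: [0.4088, -0.2295, 0.2381]
tool_rot: [0.002, 0.781, 0.624, -0.0]
contact_force: [-5.7, -5.8, 13.4]
gripper_width: 0.27
grasp_force: 99.2
grasp pt [ 0.4091 -0.2299  0.0831] yaw 77.21 tilt [ 0.0014 -0.003 ] q [-0.16  0.47  0.67  2.21 -0.51  0.61  0.66]
shift mm [ 1.9 -1.5  2.1] turn -0.09
top [307.0, 263.5] 0.59 [0.462 0.013 0.027]
scene [279.2, 268.9] 0.5 [0.442 0.001 0.03 ]
```

```bash
python3 -c "
import cv2,numpy as np
a=cv2.imread('pics/top9.png')[215:315,250:430];b=cv2.imread('pics/scene9.png')[220:370,200:400]
a=cv2.resize(a,(720,400));b=cv2.resize(b,(0,0),fx=3,fy=3)
cv2.imwrite('pics/c9.png',cv2.resize(np.hstack([cv2.resize(a,(450,250)),cv2.resize(b,(333,250))]),(783,250)))"
```

```text
(no output)
```

View pics/c9.png

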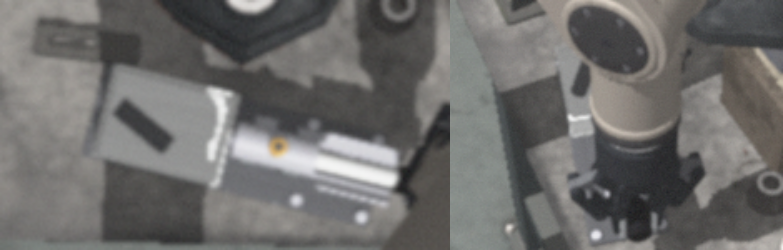

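The crop shows the dark plug lying in the tray at about (145,125), with the rod in the tube and trough. Release and retreat.

```bash
python3 -m pendant '[[0.02,-0.0005,0,-0.0005,0],[0.02,0,0,0,0],[0.028,0,0,0,0],[0.035,0,0,0,0],[0.05,0,0,0,0],[0.06,0,0,0,0],[0.06,0,0,0,0],[0.06,0,0,-0.02,0],[0.06,0,0,-0.03,0],[0.06,0,0,-0.04,0],[0.06,0,0,-0.03,0],[0.06,0,0,0,0]]' 20; python3 -m pendant '[[0.06,-0.02,0,-0.02,0],[0.06,-0.02,0,0,0],[0.06,-0.02,0,0,0],[0.06,0,0,0,0],[0.06,0,0,0,0]]' >/dev/null; python3 rod.py
python3 - <<'E'
from h import *
for c in("top",):
    p,d=bot.read_camera(c);cv2.imwrite(f"pics/{c}10.png",p)
    for n in("plug","scraper","oil_can","spanner","casting_boss","dial_gauge","clamp_strap"):
        for r in bot.boxes_of(n,c)[:1]: print(c,n,np.round(r["at"]),round(r["score"],2),np.round(world(c,r["at"],d),3))
o=bot.get_obs();print(o["t"],o["contact_force"])
E
```

```text
t: 30.95
eef_pos: [0.4105, -0.2295, 0.3622]
tool_rot: [0.003, 0.781, 0.624, 0.003]
contact_force: [-0.0, -0.3, -0.5]
gripper_width: 0.706
grasp_force: 0.0
0 [ 2.6 -0.5 87.5] 255
16 [-6.2 -0.5 88.1] 255
32 [-15.3  -0.5  89.4] 255
48 [-24.2  -0.5  88.7] 255
64 [-33.4  -0.5  88.8] 255
80 [-43.   -0.6  90. ] 255
96 [-52.5  -0.6  87.9] 255
112 [-62.5  -0.6  88.5] 255
128 [-72.7  -0.6  90.9] 73
144 [-83.   -0.6  93.5] 86
160 [-93.5  -0.6  93. ] 89
176 [-104.4   -0.6   92.5] 88
192 [-129.4   -0.9    0.8] 183
208 [-145.2   -0.9   -0.4] 179
224 [-1.611e+02 -9.000e-01  1.000e-01] 180
240 [-177.3   -0.9    0.8] 170
256 [-195.1   -1.    -2. ] 157
272 [-212.3   -1.    -1.3] 149
288 [-230.3   -1.    -1.5] 128
304 [-238.1   -1.    20. ] 75
grasp pt [ 0.3957 -0.2862  0.2221] yaw 77.28 tilt [-0.0009  0.0006] q [-0.25  0.27  0.9   2.06 -0.27  0.92  0.57]
shift mm [-14.4   0.3 141.1] turn -0.02
top plug [303. 268.] 0.8 [0.452 0.021 0.028]
top scraper [159. 258.] 0.87 [0.467 0.355 0.021]
top oil_can [288. 234.] 0.71 [0.532 0.062 0.   ]
top spanner [201. 223.] 0.72 [0.554 0.267 0.005]
top casting_boss [407. 220.] 0.89 [ 0.569 -0.218  0.026]
top dial_gauge [445. 220.] 0.8 [ 0.572 -0.308  0.02 ]
top clamp_strap [286. 233.] 0.84 [0.535 0.066 0.   ]
31.8167 [-0.73498155  0.26582659 -0.44056671]
```

The rod lies level in the trough and tube, the plug is in the tray and the arm is clear.

```bash
python3 -c "
from station import bot
print(bot.hand_in())"
```

```text
the job is handed in; nothing more can be done
None
```

The plug is out and lying in the tray, the rod lies level in the tube and trough, and the job was handed in at about 32 s; the rod tipped out of the trough when I first let go, so I re-laid it and released it again before pushing by the handle, and I saw no sign that the other items moved (the final check did not find the oil can).

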